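Stand the fallen spray can up in the van rail and lock the row

TASK

A spray can has fallen over in the van rail because the sliding follower was left back and loose. Stand the can upright on its base in the lane beside its two neighbours and let go of it; then slide the follower up until the three stand snug against the end plate, and press its cam lever down flat to lock it. Keep the neighbours standing and leave the other things on the desk where they are.

Things in the scene. Friction and masses are not known exactly. Their poses are not given: they have to be found in the camera images.
- lane (a point): Centre of the lane floor of the fixed aluminium rail (400 mm long, 64 mm wide; lane floor 10 mm above the desk). Axes: y along the lane towards the upright end plate (6 mm thick, top 70 mm above the desk, inner face at y = +195 mm), x across it (away from the robot), z up. The floor is 44 mm wide between two lips 4 mm high and 8 mm wide; it is open above. The tail is at y = -197 mm.
- can_centre (a point): Centre (half-way up, on the axis) of the fallen spray can: 116 mm tall, 35 mm in diameter up to 87 mm from its base, then a black cap of 27 mm; 60 to 120 g, rigid. z axis from base to cap. It starts lying in the lane, its base towards the two neighbours and its cap towards the follower.
- can_b_centre (a point): Centre of the standing neighbour spray can, the same model (116 mm tall, 35 mm in diameter), z axis up. It and the oil bottle stand by the end plate with small gaps, in either order.
- oil_centre (a point): Centre of the standing neighbour oil bottle with a thin pointed spout: 98 mm tall, body 33 mm in diameter up to 62 mm, z axis up.
- follower (a joint): Position of the follower along the lane, m: grows towards the end plate, up to 0.30; starts near 0, when its face stands at y = -125 mm of the lane. Slides against about 1.2 N while the lever is up and stays where it is left; with the lever down the cam holds it against about 15 N.
- follower_face (a point): Middle of the follower's flat rubber face that meets the can: face plate 50 mm wide, 9 mm thick in all, its top 76 mm above the desk; axes as the lane's. This point is 44 mm above the desk. Behind the plate (-y) the grey carriage, 76 mm wide, is 67 mm long in all with its top 34.5 mm above the desk.
- follower_tab (a point): Centre of the black upright grip tab on the tail end of the follower, for pushing or pinching: 22 mm across the lane, 10 mm along it, standing free from 35 to 70 mm above the desk; 58 mm behind the face on the lane's middle line; this point is 55 mm above the desk. Nothing stands behind it.
- lever (a joint): Cam lever angle, rad: 0 = down flat across the follower, closed and locked; it starts at about 0.85, leaning up (open). Moves against a light drag (1 to 2 N at the tip, a little more below 0.7 where its cam begins to grip the lane floor) and stays where it is left; it stops hard at 0.
- lever_pin (a point): The lever's pivot, 24 mm above the desk, 18 mm beyond the lane's middle line (away from the robot) and 32 mm behind the follower's face. The pin is parallel to the lane, so the lever swings across it, its tip towards the robot.
- lever_tip (a point): Top of the lever's paddle, 6 mm short of its free end. The steel paddle is 14 mm wide, 9 mm thick, 74 mm long with a black tip; when it lies flat this point is 72 mm nearer the robot than the pin and 23 mm above it (47 mm above the desk), and the paddle's top is level.
- padlock_centre (a point): Bystander: centre of a brass padlock standing on the desk, 42 mm wide, 69 mm tall.
- pin_kit_centre (a point): Bystander: centre of a flat dark box of lock pins with a clear lid, 69 x 130 x 27 mm.
- glue_centre (a point): Bystander: centre of a standing black bottle with a white cap, 50 mm in diameter, 120 mm tall.
Mind the look-alikes: they are no part of the job. What is shaped like the part that bears can_centre but yellow is not meant.

How it is judged:
On the way, in this order (a step that is already met when the one before it is completed fails the run):
1. the fallen can stands upright on its base in the lane, let go (angle between can_centre's own z axis and vertical below 0.1 rad and x of can_centre in the frame of lane between -0.009 and 0.009 m and z of can_centre in the frame of lane between 0.054 and 0.063 m and contact force between the fingers and can below 0.1 N), for 0.2 s.
2. the follower, its lever still up, has closed the row against the end plate (angle between can_centre's own z axis and vertical below 0.1 rad and x of can_centre in the frame of lane between -0.009 and 0.009 m and z of can_centre in the frame of lane between 0.054 and 0.063 m and y of can_centre in the frame of follower_face below 0.0215 m and y of can_centre in the frame of lane above 0.104 m and value of joint lever above 0.4 rad), for 0.1 s.
At the end, for the whole second after the job is handed in: The three cans stand upright (within 0.1 rad) on the lane floor, at rest and released; the once-fallen can is within 4 mm of the follower's face and the row within about 6 mm of being tight against the end plate; the lever is down flat (under 0.10 rad) (angle between each of can_centre, can_b_centre, oil_centre's own z axis and vertical below 0.1 rad and x of can_centre in the frame of lane between -0.009 and 0.009 m and z of can_centre in the frame of lane between 0.054 and 0.063 m and y of can_centre in the frame of follower_face below 0.0215 m and y of can_centre in the frame of lane above 0.104 m and x of can_b_centre in the frame of lane between -0.01 and 0.01 m and z of can_b_centre in the frame of lane between 0.054 and 0.063 m and x of oil_centre in the frame of lane between -0.01 and 0.01 m and z of oil_centre in the frame of lane between 0.045 and 0.054 m and value of joint lever below 0.1 rad and linear speed of each of can, can_b, oil below 0.02 m/s); the robot touches nothing.
It fails at once if a standing neighbour is knocked over (angle between any of can_b_centre, oil_centre's own z axis and vertical above 0.6 rad).
It fails at once if the padlock, the pin box or the glue bottle is disturbed (distance of any of padlock_centre, pin_kit_centre, glue_centre from where it was at the start of the episode above 0.03 m).
It also fails if it takes over 54 s, if anything falls off the work surface, if the arm or the gripper's body presses on something with over 40 N, if the wrist force passes 120 N, or if a joint passes its speed limit or range.

ROBOT

A 7-joint arm with a two-finger parallel gripper is mounted at the origin on a cart in front of the work surface, level with it; the furniture and walls round the work are solid. World frame = base frame: x ahead of the robot, y to its left, z up, the work surface at z = 0. Lengths are in m, angles in rad, forces in N, time in s.
With the tool pointing down it reaches from about 0.425 to 0.925 m from the base axis. Payload 6.8 kg.
Tool frame: the origin (TCP) lies midway between the tips of the shut fingers; the grasp point (between the pads) lies 19 mm behind it; z points along the fingers, y is the direction in which the jaws open and shut (so a half turn about z gives the same grasp; the last joint's range is limited). The gripper opens to 85 mm and grips with 20 to 120 N. Pads are 22 mm wide; open, the fingers measure 114 mm over their backs; the gripper's body (76 mm by 85 mm) begins 54 mm behind the grasp point. The pads swing forward as they close: fully open they stand 13 mm farther back than shut.
Start: joints at [1.082, 0.477, 0.022, 1.555, -0.011, 1.109, -0.083], TCP at [0.251, -0.627, 0.204] pointing down, gripper open.
Joint ranges: [-2.96, 2.96], [-0.34, 2.1], [-1.41, 1.46], [0.24, 2.44], [-1.37, 4.51], [0.17, 1.92], [-2.96, 2.96]. Speed limits (rad/s): [2.39, 2.39, 3.14, 3.14, 3.14, 3.14, 3.14].

INTERFACE

Orientations are given as a unit quaternion [w, x, y, z].
In Python, from station import bot, vision gives the robot as it stands.
- The arm moves only by the tool move_arm, never from a script. Its argument "increments" is text: rows parted by semicolons, each of 7 numbers parted by spaces: the opening, from 0 (shut) to 1 (fully open), then the shift along the world's x, y, z in mm, then the turn, a rotation vector about the world's x, y, z in rad. In form: grip x y z rx ry rz; .... A call has exactly 8 rows; each row shifts and turns the commanded pose from where the row before left it; what a row does not reach is not made up. A row lasts 1/8 s, in which the tool goes at most 62.5 mm and 10.7 degrees, less where a joint would pass 70% of its speed; a pose out of reach is approached as far as the arm can. A call with a gripper value outside its range is refused whole. The fingers move at their own pace and stop on an object; "newtons" is the grip in N (left out, the last holds). Time passes only in rows, so rows that do not move let the fingers close, or fill a call up. It gives the time, the measured TCP pose, the force and the opening at its end, in the units of the state.
- bot.get_obs(): the state, without advancing time (a new reading comes with each control period).
- vision.read_camera(name): name is "scene" or "top"; returns (picture, depth): 400x640x3 uint8, red, green, blue; 400x640 float32, m along the optical axis (not along the pixel's ray), 0 where there is no reading.
- vision.calibration(name): a dict with "fx", "fy", "cx", "cy" (pixels), "R" (3x3) and "t" (3): a world point X has camera coordinates R X + t. Camera axes: x right, y down, z forward; pixel columns grow to the right and rows downward; lengths in m; the calibration is good to about 2 mm. A picture is of the moment at which its call begins. calibration takes no time and is no camera call.
- bot.hand_in(): hands the job in, once; it reports no verdict.
The state is a dict: "t": time; "q": joint angles; "joint_vel": joint speeds; "joint_torque": joint torques, N m; "eef_pos": TCP position; "tool_rot": TCP orientation; "contact_force": force on the tool from outside, world axes, zero at the start; "torque": the same for the moment, N m; "gripper_width": opening from 0.0 (shut) to 1.0 (fully open).
Only numpy, scipy, OpenCV 4.12 (cv2) and the standard library are available. Lean on these libraries where they do the work, as an engineer would, in place of code of your own. Each camera call takes 0.05 s, during which the arm holds its last target.

## Working session

There is one attempt and no reset: what is moved stays moved. The work goes in short steps, Python scripts to look and compute and a tool call to move; the robot and the scene stay as the last step left them, time stands still between calls to the robot, and variables do not carry over. Pictures are saved under pics/ and viewed, and the job is handed in when it is done.

Besides the shell and the picture viewer there is one more tool, called after "Emit:" as name(argument=value, ...) on one line, values as JSON. move_arm: Moves the arm, as the interface text tells. Its arguments: {"type":"object","properties":{"increments":{"type":"string"},"newtons":{"type":"number"}},"required":["increments"]}

```bash
mkdir -p pics; ls
cat > h.py <<'E'
import numpy as np, cv2
from station import bot, vision
def grab(n,tag):
    im,d=vision.read_camera(n); cv2.imwrite(f'pics/{tag}.png',im[:,:,::-1]); np.savez(f'pics/{tag}.npz',im=im,d=d); return im,d
def pts(n,d):
    c=vision.calibration(n); v,u=np.mgrid[0:400,0:640]
    P=np.stack([(u-c['cx'])/c['fx']*d,(v-c['cy'])/c['fy']*d,d],-1)
    return (P-np.array(c['t']))@np.array(c['R'])
E
python3 - <<'E'
from h import *
for n in('scene','top'):
    grab(n,n+'0'); c=vision.calibration(n); print(n,c)
o=bot.get_obs();print(o)
E
```

```text
pics
scene {'fx': 366.7603926983379, 'fy': 366.7603926983379, 'cx': 320.023615359469, 'cy': 202.03421475951637, 'R': array([[ 0.74360575, -0.66854947,  0.00959638],
       [-0.45057258, -0.51165811, -0.73156704],
       [ 0.49399882,  0.53967359, -0.68170197]]), 't': array([-0.44016878,  0.31274604,  0.62544082])}
top {'fx': 376.14469293518255, 'fy': 376.14469293518255, 'cx': 315.30583531602434, 'cy': 207.3406159984716, 'R': array([[ 0.0032567 , -0.99981488, -0.01896307],
       [-0.99585171, -0.00151824, -0.09097842],
       [ 0.09093279,  0.01918069, -0.9956723 ]]), 't': array([0.00311861, 0.56868653, 1.03164406])}
{'t': 0.1, 'q': array([ 1.08188526,  0.47774691,  0.02235303,  1.55634753, -0.01153969,
        1.10930241, -0.08312852]), 'joint_vel': array([-0.00071252, -0.00241943,  0.00083612, -0.00360888,  0.0007081 ,
       -0.00023805,  0.00058026]), 'joint_torque': array([ 4.46233928e-03, -5.97760069e+01,  1.61407616e+00, -2.81954831e+01,
        1.28753707e-02,  4.99335118e-03, -2.47449668e-05]), 'eef_pos': array([ 0.2506559 , -0.62610946,  0.20350554]), 'tool_rot': array([-8.13114655e-04,  9.81930567e-01,  1.89239688e-01, -2.03689105e-04]), 'contact_force': array([-0.42650034,  0.52889817, -0.01924854]), 'torque': array([-0.0362793 ,  0.03334477, -0.0098557 ]), 'gripper_width': 0.9998793829669225}
```

View pics/scene0.png

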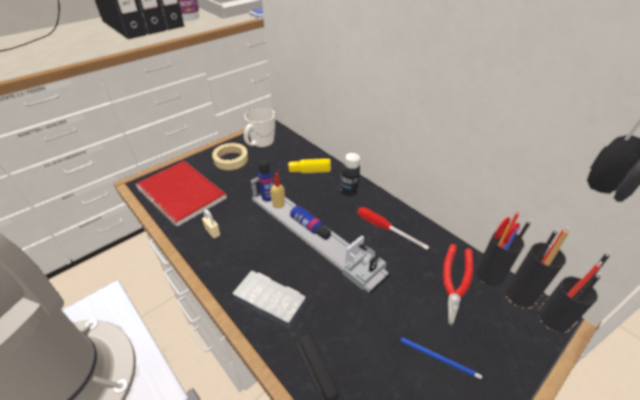

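View pics/top0.png

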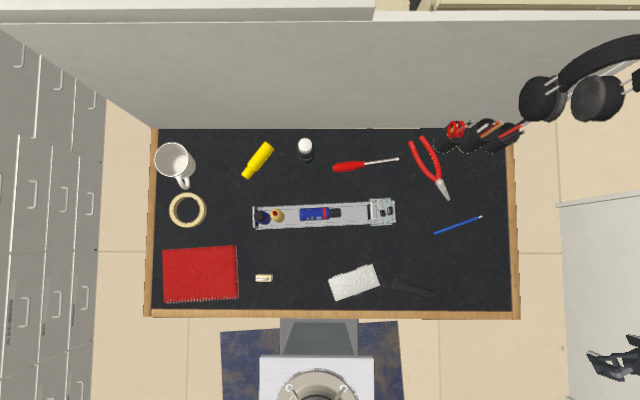

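Run:
```python
from h import *
a=np.load('pics/top0.npz')['im'];b=np.load('pics/scene0.npz')['im']
A=cv2.resize(a[185:245,240:410],None,fx=4.5,fy=4.5,interpolation=cv2.INTER_CUBIC)
B=cv2.resize(b[150:295,245:395],None,fx=4,fy=4,interpolation=cv2.INTER_CUBIC)
cv2.imwrite('pics/topc.png',A[:,:,::-1]);cv2.imwrite('pics/scc.png',B[:,:,::-1])
for n in('top','scene'):
    z=np.load(f'pics/{n}0.npz');P=pts(n,z['d']);np.save(f'pics/P{n}.npy',P)
    im=cv2.cvtColor(z['im'],cv2.COLOR_RGB2HSV)
    m=(im[...,0]>105)&(im[...,0]<130)&(im[...,1]>120)&(im[...,2]>50)
    k,l,s,c=cv2.connectedComponentsWithStats(m.astype(np.uint8))
    for i in range(1,k):
        if s[i,4]>25:
            q=P[l==i]; print(n,s[i],c[i],np.median(q,0),q.min(0),q.max(0))
P=np.load('pics/Ptop.npy')
H=P[...,2]; 
np.set_printoptions(linewidth=250,precision=0,suppress=True)
for r in range(192,236,2): print(r,(H[r,246:402:4]*1000).astype(int))
```

```text
top [326 207   5  12  38] [327.94736842 212.42105263] [ 0.5541774  -0.03094063  0.04120839] [ 0.53779095 -0.03664569  0.03380627] [ 0.56891789 -0.0254382   0.04673376]
top [300 208  23  12 222] [310.3963964  212.96396396] [0.55127675 0.01876226 0.042653  ] [ 0.47250702 -0.01580621  0.03208725] [0.566246   0.04704043 1.07897675]
top [256 211  13  13  52] [263.63461538 217.88461538] [0.53143588 0.13667133 0.09297718] [0.52246021 0.13119668 0.05268644] [0.55274642 0.15964912 0.114076  ]
top [433 216  46  19 160] [455.575 225.225] [ 0.52078129 -0.39324784  0.0057959 ] [ 0.47250702 -0.45689574 -0.00493806] [ 0.54718752 -0.01580621  1.07897675]
scene [258 172  14   7  54] [264.87037037 175.53703704] [0.53042844 0.13459816 0.09351786] [ 0.52154946  0.1289517  -0.00071851] [0.58293154 0.25610749 0.09958246]
scene [259 183  11  17  70] [262.8        191.32857143] [0.52191633 0.13840548 0.04523854] [ 0.15925979 -0.47178945  0.01996216] [0.53104813 0.16385057 0.65938297]
scene [291 205  24  16 158] [301.98734177 212.86708861] [0.54826484 0.01997745 0.04329448] [ 0.15925979 -0.47178945 -0.002986
[... 2813 characters left out ...]
  6 11 16  8  7 14 12 16 15 16 12 12 15 14 11  8  6  9  7  5  0 25 30 25 23 26 -1 -2]
226 [ 1 -2 70 23 15 12 15 12 11 13 12 14 10  8 16 11  7 10  9  8  6 -4  1  0  0  2  0  0 -2 -3  2  0 -1 -2  0  0 -1 -1 -1]
228 [ 2  0  0 17  9 14  9  9  7  9  2 -1  1  3  2  0  1  0 -3  2  0  0 -4  0 -2  0 -1  1 -2  0 -1 -5  0  0 -1  0  1  4 -1]
230 [ 0 -1  0  0 -2 -1 -3 -2 -3 -3  1 -2 -1  0  3 -2  3 -1  1 -1 -3 -1  0  3 -1  1 -2 -2  0 -1 -1 -3  1  1 -2  1  4  1  0]
232 [ 0 -1  1 -2 -2  0  0  2  3  0  1  3  0 -2  1  0  2  0  0  0  1  0 -4  0  2 -4  1  0  0 -1 -4 -3  1 -1 -5 -1  0 -1  1]
234 [ 0 -3  2  2  0  2  0  0  0 -2  0 -3 -1 -2  0 -1 -2  1 -2 -1 -2  0 -2 -3  0  1 -2  2  1  0  0 -1 -1 -3  0  0  0  0 -4]
```

View pics/topc.png

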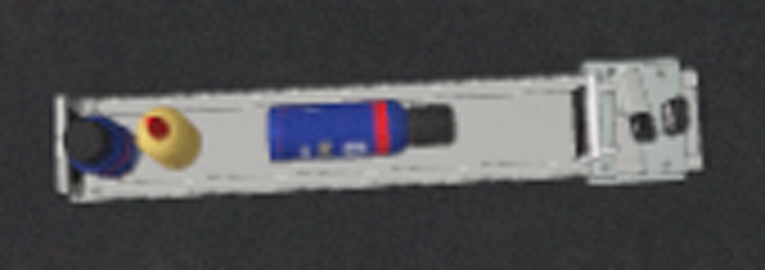

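View pics/scc.png

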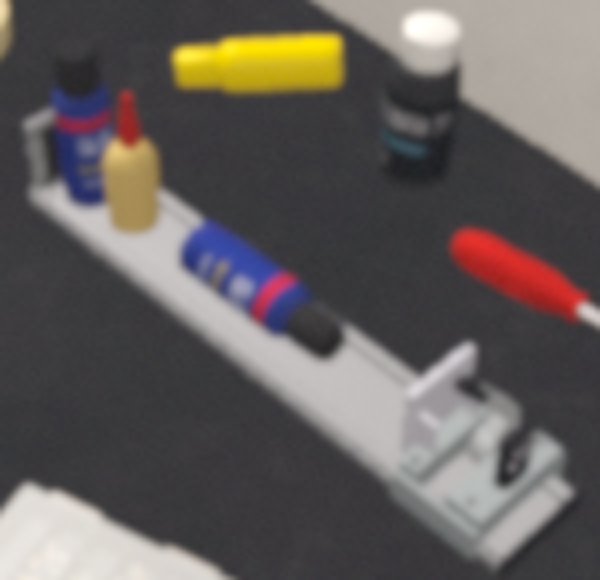

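Run:
```python
from h import *
np.set_printoptions(precision=4,suppress=True)
P=np.load('pics/Ptop.npy');im=np.load('pics/top0.npz')['im']
H=P[...,2]; v,u=np.mgrid[0:400,0:640]
hsv=cv2.cvtColor(im,cv2.COLOR_RGB2HSV)
# lip edges: bright vs dark desk by colour, ray onto z=.014
c=vision.calibration('top');R=np.array(c['R']);t=np.array(c['t']);C=-R.T@t
def ray(n,u,v,z):
    c=vision.calibration(n);R=np.array(c['R']);C=-R.T@np.array(c['t'])
    d=R.T@np.array([(u-c['cx'])/c['fx'],(v-c['cy'])/c['fy'],1]);return C+d*(z-C[2])/d[2]
g=im.astype(int).min(-1).astype(float)
T=[];B=[]
for uu in range(285,366,2):
    col=g[:,uu]
    for i in range(190,215):
        if col[i]<100<=col[i+1]: T.append(ray('top',uu,i+(100-col[i])/(col[i+1]-col[i]),.014));break
    for i in range(240,215,-1):
        if col[i]<100<=col[i-1]: B.append(ray('top',uu,i-(100-col[i])/(col[i-1]-col[i]),.014));break
T=np.array(T);B=np.array(B)
pt=np.polyfit(T[:,1],T[:,0],1);pb=np.polyfit(B[:,1],B[:,0],1)
print(pt,pb,np.std(T[:,0]-np.polyval(pt,T[:,1])),np.std(B[:,0]-np.polyval(pb,B[:,1])),'width',pt[1]-pb[1])
s=(pt[0]+pb[0])/2; a0=(pt[1]+pb[1])/2
th=np.arctan(-s) # lane y dir = (-sin th, cos th)
Y=np.array([-np.sin(th),np.cos(th)]);X=np.array([np.cos(th),np.sin(th)])
print('theta',th,Y)
base=np.array([a0,0])
# end plate: points H 55..80 near left ; tail
Q=P.reshape(-1,3); y=(Q[:,:2]-base)@Y; x=(Q[:,:2]-base)@X
sel=(abs(x)<.036)&(abs(y)<.25)
e=sel&(Q[:,2]>.06)&(Q[:,2]<.075)&(y>.14);print('plate y',np.percentile(y[e],[2,25,50,75,98]),e.sum(), 'x',np.percentile(x[e],[1,99]))
tl=sel&(Q[:,2]>.006)&(Q[:,2]<.018);print('tail',np.percentile(y[tl],[0,.2,.5,1]))
# sharp: tail edge by colour along rows
f=sel&(Q[:,2]>.06)&(y<-.05);print('follower plate y',np.percentile(y[f],[1,10,50,90,99]),f.sum())
np.savez('lane0.npz',base=base,th=th)
# colour along centre
for r in (210,214,218): print(r,g[r,245:265].astype(int),g[r,385:400].astype(int))
```

```text
[-0.0518  0.5804] [-0.0502  0.5157] 0.00037182691552698806 0.000525084289568864 width 0.06470013214340287
theta 0.05092704535251482 [-0.0509  0.9987]
plate y [0.1416 0.1679 0.1695 0.1716 0.173 ] 56 x [-0.0281  0.0288]
tail [-0.2244 -0.224  -0.2231 -0.2225]
follower plate y [-0.2032 -0.1987 -0.1685 -0.1434 -0.1415] 173
210 [ 50  53  49  49  51  50  48 125 203 122  43  32  74 128 127 102 107 110
 147 143] [165 158  98 139  90  56  51  79 149 164  55  40  47  49  50]
214 [ 49  49  49  52  53  50  46 122 193  73  56  56  53  54  55  54  52  44
  31  28] [ 79 139 117  68  61  76  87 122 175 166  87  44  49  46  48]
218 [ 47  51  50  49  49  47  47 128 204 106  54  50  57  51  53  52  48  35
  31  24] [171 172 170 170 169 169 165 143 172 164 105  54  43  47  50]
```

```bash
cat >> h.py <<'E'
th=0.0509; LC=np.array([0.5494,-0.0275]); LY=np.array([-np.sin(th),np.cos(th)]);LX=np.array([np.cos(th),np.sin(th)])
def lane(P): 
    D=P[...,:2]-LC; return np.stack([D@LX,D@LY,P[...,2]-.010],-1)
def world(x,y): return LC+LX*x+LY*y
E
python3 - <<'E'
from h import *
np.set_printoptions(precision=4,suppress=True)
for n in('top','scene'):
    P=np.load(f'pics/P{n}.npy').reshape(-1,3);im=np.load(f'pics/{n}0.npz')['im'].reshape(-1,3).astype(int)
    L=lane(P); i=(abs(L[:,0])<.03)&(abs(L[:,1])<.21)
    c=i&(L[:,2]>.015)&(L[:,2]<.045)&(L[:,1]>-.1)&(L[:,1]<.085)
    q=L[c];print(n,'can y',np.percentile(q[:,1],[0,1,2,5,95,98,99,100]),'x',np.percentile(q[:,0],[2,50,98]))
    for a in np.arange(-.07,.08,.01):
        w=q[abs(q[:,1]-a)<.005]
        if len(w)>3: print('  %.3f x %.4f..%.4f ztop %.4f n%d'%(a,w[:,0].min(),w[:,0].max(),np.percentile(w[:,2],90),len(w)))
    c=i&(L[:,2]>.02)&(L[:,1]>.085)&(L[:,1]<.19); q=L[c]
    for lo,hi in((.02,.05),(.05,.06),(.06,.08),(.08,.098),(.10,.125)):
        w=q[(q[:,2]>lo)&(q[:,2]<hi)]
        if len(w): print(lo,'y',np.percentile(w[:,1],[1,25,50,75,99]),'x',np.percentile(w[:,0],[1,50,99]))
    f=i&(L[:,2]>.03)&(L[:,1]<-.1); q=L[f]
    print('foll plate y',np.sort(q[(q[:,2]<.07)&(q[:,1]>-.15)][:,1])[[0,5,-5,-1]])
    q=L[i&(L[:,2]>.07)&(L[:,1]<-.1)];print('lever high',q.mean(0) if len(q) else 0,q.max(0),q.min(0))
E
```

```text
top can y [-0.0376 -0.0367 -0.0345 -0.0311  0.0709  0.0741  0.0764  0.0767] x [-0.0138  0.002   0.0194]
  -0.040 x -0.0073..0.0154 ztop 0.0305 n9
  -0.030 x -0.0096..0.0156 ztop 0.0320 n38
  -0.020 x -0.0093..0.0166 ztop 0.0317 n33
  -0.010 x -0.0113..0.0166 ztop 0.0327 n37
  0.000 x -0.0138..0.0198 ztop 0.0356 n46
  0.010 x -0.0137..0.0205 ztop 0.0346 n43
  0.020 x -0.0130..0.0178 ztop 0.0361 n48
  0.030 x -0.0127..0.0182 ztop 0.0366 n42
  0.040 x -0.0147..0.0188 ztop 0.0354 n46
  0.050 x -0.0144..0.0196 ztop 0.0354 n49
  0.060 x -0.0140..0.0200 ztop 0.0359 n40
  0.070 x -0.0137..0.0176 ztop 0.0357 n47
  0.080 x -0.0131..0.0176 ztop 0.0317 n7
0.02 y [0.1212 0.1258 0.1413 0.1598 0.1778] x [-0.0199 -0.0066  0.0189]
0.05 y [0.1241 0.1294 0.1351 0.1454 0.1641] x [-0.0146  0.0012  0.0185]
0.06 y [0.1315 0.1381 0.1588 0.1636 0.1783] x [-0.0194 -0.0013  0.0129]
0.08 y [0.1353 0.1516 0.1633 0.1709 0.1866] x [-0.0183  0.0009  0.0122]
0.1 y [0.163  0.1688 0.1739 0.1794 0.1869] x [-0.0155 -0.0032  0.0099]
foll plate y [-0.1498 -0.1483 -0.1138 -0.1133]
lever high [-0.0074 -0.1453  0.0816] [ 0.0
[... 455 characters left out ...]
030 x -0.0166..0.0138 ztop 0.0347 n52
  0.040 x -0.0155..0.0174 ztop 0.0345 n45
  0.050 x -0.0165..0.0152 ztop 0.0346 n49
  0.060 x -0.0164..0.0146 ztop 0.0343 n50
  0.070 x -0.0163..0.0148 ztop 0.0336 n35
0.02 y [0.1159 0.1207 0.1366 0.1597 0.1899] x [-0.0214 -0.0111  0.0112]
0.05 y [0.1184 0.1252 0.1335 0.1581 0.1895] x [-0.0237 -0.0066  0.0138]
0.06 y [0.1268 0.1351 0.1563 0.161  0.1778] x [-0.0211 -0.0047  0.0085]
0.08 y [0.1285 0.1575 0.1614 0.1659 0.1811] x [-0.0194 -0.0064  0.0081]
0.1 y [0.1585 0.1623 0.1672 0.1734 0.1815] x [-0.0165 -0.0063  0.0068]
foll plate y [-0.1486 -0.1383 -0.1208 -0.1177]
lever high [-0.0121 -0.152   0.0836] [ 0.0032 -0.144   0.0901] [-0.0185 -0.1569  0.0702]
```

The fallen can is the blue one in the lane, top px (320,213) and scene px (305,218). The yellow one at top (258,160) is the look-alike, and the blue upright one at top (263,217) is the neighbour. Both crops confirm this.

I'm moving over the can with the jaws turned across the lane.

Emit:
move_arm(increments="1 21.5 41.3 0 0 0 0.0886; 1 21.5 41.3 0 0 0 0.0886; 1 21.5 41.3 0 0 0 0.0886; 1 21.5 41.3 0 0 0 0.0886; 1 21.5 41.3 0 0 0 0.0886; 1 21.5 41.3 0 0 0 0.0886; 1 21.5 41.3 0 0 0 0.0886; 1 21.5 41.3 0 0 0 0.0886", newtons=40)

```text
t: 1.1
eef_pos: [0.4231, -0.2948, 0.2042]
tool_rot: [-0.0, 0.854, 0.519, -0.0]
contact_force: [1.6, -0.2, 0.5]
gripper_width: 1.0
```

Emit:
move_arm(increments="1 21.5 41.3 0 0 0 0.0886; 1 21.5 41.3 0 0 0 0.0886; 1 21.5 41.3 0 0 0 0.0886; 1 21.5 41.3 0 0 0 0.0886; 1 21.5 41.3 0 0 0 0.0886; 1 21.5 41.3 0 0 0 0.0886; 1 0 0 0 0.157 0.008 0; 1 0 0 0 0.157 0.008 0")

```text
t: 2.1
eef_pos: [0.5526, -0.0462, 0.205]
tool_rot: [-0.115, 0.679, 0.717, 0.11]
contact_force: [-0.7, -1.2, -1.1]
gripper_width: 0.998
```

Emit:
move_arm(increments="1 0 0 0 0.157 0.008 0; 1 0 0 0 0.157 0.008 0; 1 0 0 0 0.157 0.008 0; 1 0 0 0 0 0 0; 1 0 0 0 0 0 0; 1 0 0 0 0 0 0; 1 0 0 0 0 0 0; 1 0 0 0 0 0 0")

```text
t: 3.1
eef_pos: [0.552, -0.0479, 0.205]
tool_rot: [-0.277, 0.636, 0.67, 0.263]
contact_force: [0.1, -0.4, 0.5]
gripper_width: 0.998
```

```bash
cat >> h.py <<'E'
from scipy.spatial.transform import Rotation as Ro
def st():
    o=bot.get_obs();w,x,y,z=o['tool_rot'];R=Ro.from_quat([x,y,z,w]).as_matrix()
    np.set_printoptions(precision=4,suppress=True)
    print('t',o['t'],'pos',o['eef_pos'],'lane',lane(np.array(o['eef_pos'])),'F',o['contact_force'],'g',o['gripper_width'])
    print('q',o['q'],'tool z',R[:,2],'tool y',R[:,1]); return o,R
E
python3 -c "
from h import *
o,R=st()
B=np.array([LX.tolist()+[0],LY.tolist()+[0],[0,0,1]])
want=np.stack([np.cross(B[0],(B[1]-B[2])/2**.5),B[0],(B[1]-B[2])/2**.5],1)
print('rot err vec',Ro.from_matrix(want@R.T).as_rotvec())
"
```

```text
t 3.1 pos [ 0.552  -0.0479  0.205 ] lane [ 0.0015 -0.0205  0.195 ] F [ 0.0931 -0.368   0.4732] g 0.9984563523531689
q [ 0.8355  0.6048 -0.6285  1.7029 -0.427   1.2246  0.5102] tool z [-0.0362  0.7057 -0.7076] tool y [0.9987 0.0517 0.0005]
rot err vec [ 0.0007  0.0005 -0.0009]
```

Emit:
move_arm(increments="1 -0.4 6.4 -24 0 0 0; 1 -0.4 6.4 -24 0 0 0; 1 -0.4 6.4 -24 0 0 0; 1 -0.4 6.3 -24 0 0 0; 1 0 0 -24 0 0 0; 1 0 0 -24 0 0 0; 1 0 0 -20 0 0 0; 1 0 0 -17 0 0 0")

```text
t: 4.1
eef_pos: [0.5503, -0.0232, 0.0221]
tool_rot: [-0.278, 0.637, 0.669, 0.264]
contact_force: [0.1, 1.2, 0.4]
gripper_width: 1.0
```

Emit:
move_arm(increments="0.3 0 0 0 0 0 0; 0.3 0 0 0 0 0 0; 0 0 0 0 0 0 0; 0 0 0 0 0 0 0; 0 0 0 0 0 0 0; 0 0 0 0 0 0 0; 0 0 0 0 0 0 0; 0 0 0 0 0 0 0")

```text
t: 5.1
eef_pos: [0.5524, -0.0238, 0.0255]
tool_rot: [-0.276, 0.637, 0.669, 0.265]
contact_force: [1.1, -4.3, 10.4]
gripper_width: -0.002
```

```bash
python3 -c "
from h import *
st(); grab('scene','s1');grab('top','t1')
a=cv2.imread('pics/s1.png')[130:300,220:400];cv2.imwrite('pics/s1c.png',cv2.resize(a,None,fx=3.3,fy=3.3,interpolation=2))"
```

```text
t 5.1 pos [ 0.5524 -0.0238  0.0255] lane [0.0032 0.0035 0.0155] F [ 1.1171 -4.2988 10.3602] g -0.0021819052477781435
q [ 0.7755  0.8493 -0.5888  1.7905 -0.379   0.9262  0.6243] tool z [-0.0324  0.7065 -0.707 ] tool y [0.9988 0.0488 0.003 ]
```

View pics/s1c.png

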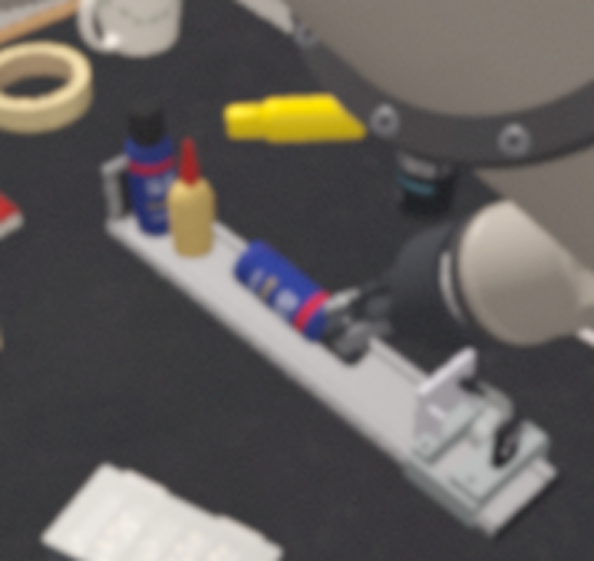

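Run:
```python
from h import *
np.set_printoptions(precision=4,suppress=True)
for n,f in(('top','t1'),('scene','s1')):
    z=np.load(f'pics/{f}.npz');P=pts(n,z['d']).reshape(-1,3);im=z['im'].reshape(-1,3)
    hsv=cv2.cvtColor(z['im'],cv2.COLOR_RGB2HSV).reshape(-1,3)
    L=lane(P);b=(hsv[:,0]>105)&(hsv[:,0]<130)&(hsv[:,1]>110)&(abs(L[:,0])<.04)&(L[:,1]<.11)&(L[:,1]>-.1)&(L[:,2]<.08)
    q=L[b]
    if len(q)<5: print(n,len(q));continue
    print(n,len(q),'y',np.percentile(q[:,1],[0,2,98,100]),'x',np.percentile(q[:,0],[2,98]))
    for a in np.arange(-.03,.12,.01):
        w=q[abs(q[:,1]-a)<.005]
        if len(w)>3: print('  %.3f x %.4f..%.4f ztop %.4f n%d'%(a,w[:,0].min(),w[:,0].max(),np.percentile(w[:,2],95),len(w)))
a=cv2.imread('pics/t1.png')[170:260,230:420];cv2.imwrite('pics/t1c.png',cv2.resize(a,None,fx=4,fy=4,interpolation=2))
```

```text
top 261 y [-0.0116 -0.0067  0.0728  0.0743] x [-0.011   0.0192]
  -0.010 x -0.0089..0.0159 ztop 0.0349 n13
  0.000 x -0.0088..0.0196 ztop 0.0357 n12
  0.010 x -0.0083..0.0198 ztop 0.0378 n20
  0.020 x -0.0029..0.0173 ztop 0.0399 n32
  0.030 x -0.0102..0.0178 ztop 0.0413 n37
  0.040 x -0.0099..0.0182 ztop 0.0422 n29
  0.050 x -0.0096..0.0187 ztop 0.0433 n40
  0.060 x -0.0119..0.0192 ztop 0.0436 n41
  0.070 x -0.0115..0.0196 ztop 0.0440 n37
scene 211 y [-0.0144 -0.0131  0.0659  0.0683] x [-0.0135  0.0157]
  -0.010 x -0.0131..-0.0015 ztop 0.0327 n27
  0.010 x -0.0037..0.0155 ztop 0.0379 n18
  0.020 x -0.0039..0.0178 ztop 0.0396 n25
  0.030 x -0.0123..0.0164 ztop 0.0401 n30
  0.040 x -0.0057..0.0175 ztop 0.0411 n25
  0.050 x -0.0127..0.0166 ztop 0.0425 n31
  0.060 x -0.0149..0.0139 ztop 0.0435 n45
  0.070 x -0.0119..0.0143 ztop 0.0427 n10
```

View pics/t1c.png

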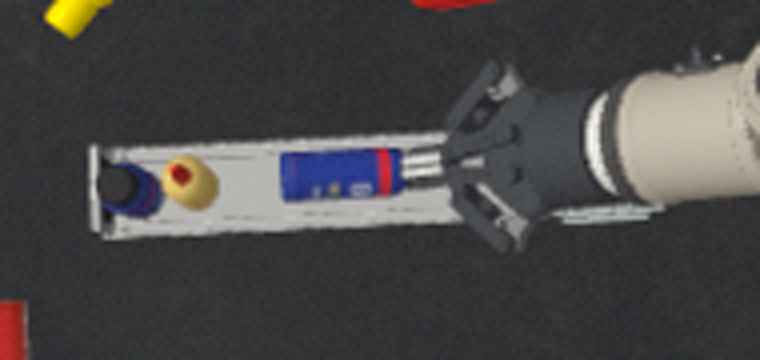

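Run:
```python
from h import *
np.set_printoptions(precision=0,suppress=True,linewidth=220)
z=np.load('pics/t1.npz');L=lane(pts('top',z['d']))*1000
for r in (206,208,210,212,214,216):
    print(r); print(L[r,322:362:2,1].astype(int)); print(L[r,322:362:2,2].astype(int)+10)
z=np.load('pics/s1.npz');im=z['im'][130:300,220:400]
cv2.imwrite('pics/s1d.png',cv2.resize(z['im'][195:260,285:375],None,fx=8,fy=8,interpolation=cv2.INTER_CUBIC)[:,:,::-1])
```

```text
206
[ 11   6   0  -5 -10 -16 -22 -27 -30 -35 -40 -45 -50 -54 -59 -64 -69 -74 -79 -83]
[ 18  18  11  10  12  12  11  16  69  81  81  90 103 108 113 116 121 118 122 128]
208
[ 12   6   1  -4 -10 -15 -20 -25 -30 -35 -40 -45 -50 -55 -60 -64 -69 -74 -78 -83]
[ 38  40  39  39  32  31  55  64  66  81  86  89  99  96  94 109 113 120 122 128]
210
[ 12   7   1  -3  -9 -14 -19 -24 -30 -35 -40 -46 -55 -61 -67 -64 -69 -74 -78 -83]
[ 47  44  44  42  42  59  63  68  74  76  75  65   9   9   9 109 115 116 120 125]
212
[ 12   7   1  -3  -9 -14 -19 -24 -29 -34 -39 -45 -49 -54 -59 -63 -68 -72 -77 -82]
[ 44  44  47  45  45  58  64  68  74  78  84  86  95 109 110 116 124 130 133 128]
214
[ 13   7   2  -3  -8 -14 -19 -24 -30 -34 -39 -44 -49 -54 -58 -63 -67 -72 -77 -82]
[ 47  44  45  43  40  54  58  61  63  78  85  88  93 104 109 117 123 127 129 127]
216
[ 13   7   2  -3  -8 -14 -19 -24 -29 -35 -39 -44 -49 -55 -66 -63 -68 -73 -77 -82]
[ 41  44  44  41  40  35  57  60  62  55  80  80  85  76  10 108 109 118 122 125]
```

View pics/s1d.png

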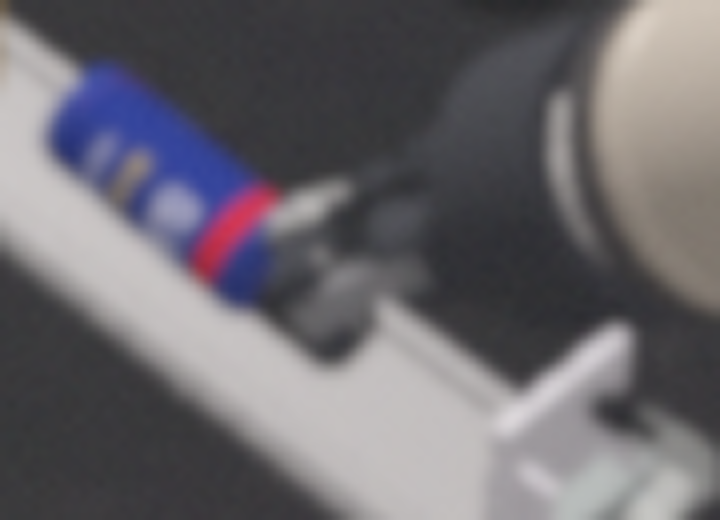

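Emit:
move_arm(increments="0 0.3 -5 5 0 0 0; 0 1 -17 17 0 0 0; 0 1 -17 17 0 0 0; 0 1 -17 17 0 0 0; 0 0 0 0 0 0 0; 0 0 0 0 0 0 0; 0 0 0 0 0 0 0; 0 0 0 0 0 0 0")

```text
t: 6.2
eef_pos: [0.5531, -0.0781, 0.079]
tool_rot: [-0.278, 0.636, 0.67, 0.264]
contact_force: [0.1, 0.8, -0.3]
gripper_width: 0.004
```

Run:
```python
from h import *
o,R=st()
for n,f in(('top','t2'),('scene','s2')):
    im,d=grab(n,f); c=vision.calibration(n)
    big=im.copy()
    for k,col in((0,(255,0,0)),(.019,(0,255,0)),(.073,(255,255,0))):
        X=np.array(o['eef_pos'])-R[:,2]*k; p=np.array(c['R'])@X+np.array(c['t']);u=c['fx']*p[0]/p[2]+c['cx'];v=c['fy']*p[1]/p[2]+c['cy'];print(n,k,u,v)
        big[int(round(v)),int(round(u))]=col
    u,v=int(u),int(v)
    cv2.imwrite(f'pics/{f}c.png',cv2.resize(big[v-45:v+45,u-65:u+65],None,fx=6,fy=6,interpolation=cv2.INTER_NEAREST)[:,:,::-1])
```

```text
t 6.2 pos [ 0.5531 -0.0781  0.079 ] lane [ 0.0012 -0.0507  0.069 ] F [ 0.1442  0.8269 -0.2766] g 0.004017161738049433
q [ 0.8305  0.79   -0.5738  1.7166 -0.3634  1.0852  0.6165] tool z [-0.0373  0.7072 -0.706 ] tool y [ 0.9987  0.0516 -0.0012]
top 0 345.9064723007245 211.3821142850086
top 0.019 351.3433761794221 210.71186399496037
top 0.073 367.6426706806891 208.70252060563544
scene 0 331.0449571238224 222.90218577740413
scene 0.019 335.76384848272306 221.80855591304544
scene 0.073 350.29118245852317 218.44176378389815
```

View pics/t2c.png

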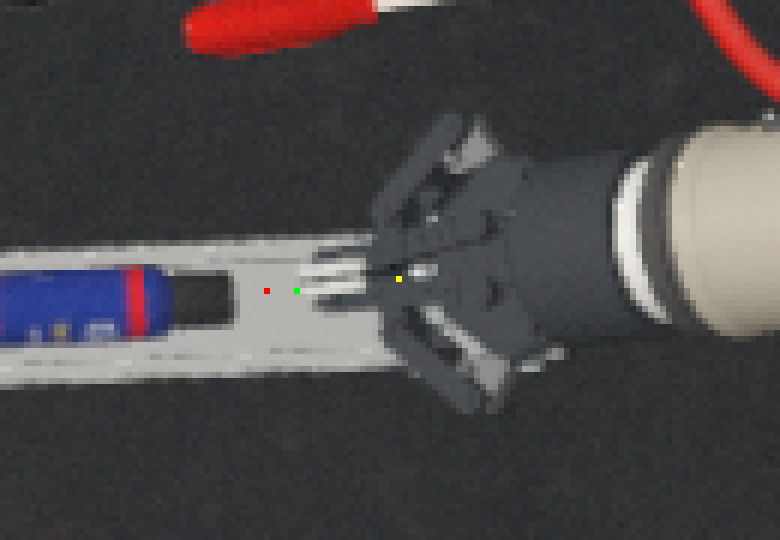

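View pics/s2c.png

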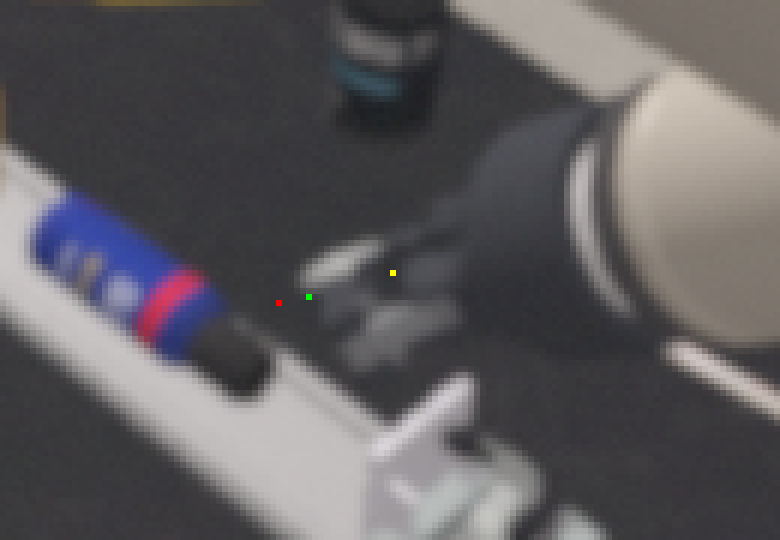

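Run:
```python
from h import *
o,R=st()
for n,f in(('top','t2'),('scene','s2')):
    P=pts(n,np.load(f'pics/{f}.npz')['d']).reshape(-1,3)
    T=(P-np.array(o['eef_pos']))@R*1000   # tool x,y,z
    m=(abs(T[:,0])<60)&(abs(T[:,1])<70)&(T[:,2]>-140)&(T[:,2]<40)&(P[:,2]>.03)&(lane(P)[:,1]<-.045)&(lane(P)[:,1]>-.3)
    # exclude follower
    L=lane(P); m&=~((L[:,1]<-.115)&(L[:,2]<.095))
    q=T[m]
    for k in range(-130,20,8):
        w=q[abs(q[:,2]-k)<4]
        if len(w): print(n,k,len(w),'x %.0f..%.0f y %.0f..%.0f'%(w[:,0].min(),w[:,0].max(),w[:,1].min(),w[:,1].max()))
```

```text
t 6.3 pos [ 0.5534 -0.0785  0.0791] lane [ 0.0014 -0.0511  0.0691] F [0.0958 0.0778 0.6313] g 0.0001864280215278018
q [ 0.8307  0.7897 -0.5736  1.7162 -0.3633  1.0853  0.6165] tool z [-0.0368  0.7069 -0.7063] tool y [ 0.9987  0.0511 -0.0009]
top -130 120 x -7..21 y -45..48
top -122 143 x -12..22 y -59..61
top -114 140 x -12..18 y -59..63
top -106 91 x -4..21 y -56..59
top -98 91 x -11..19 y -50..53
top -90 73 x -13..18 y -43..47
top -82 112 x -13..14 y -37..38
top -74 63 x -14..15 y -32..34
top -66 27 x -8..14 y -16..17
top -58 25 x -3..14 y -12..14
top -50 30 x 4..12 y -12..14
top -42 22 x 4..13 y -11..15
top -34 24 x -52..12 y -11..13
top -26 3 x 9..10 y -5..0
scene -130 76 x -22..17 y -50..-9
scene -122 109 x -21..17 y -61..-7
scene -114 54 x -13..15 y -61..10
scene -106 28 x 7..15 y -53..15
scene -98 31 x -18..15 y -48..14
scene -90 23 x -5..14 y -43..5
scene -82 38 x -8..11 y -33..26
scene -74 16 x -5..11 y -28..14
scene -66 3 x 9..9 y -9..5
scene -58 8 x 7..9 y -7..8
scene -50 10 x 3..9 y -13..7
scene -42 14 x -3..9 y -14..8
scene -34 11 x 4..8 y -12..6
```

Emit:
move_arm(increments="1 0 0 0 0 0 0; 1 -0.6 12 -11 0 0 0; 1 -0.6 12 -11 0 0 0; 1 -0.6 12 -11 0 0 0; 1 -0.6 12 -11 0 0 0; 1 -0.6 12 -11 0 0 0; 1 -0.5 10 -10 0 0 0; 1 -0.5 9 -8 0 0 0")

```text
t: 7.3
eef_pos: [0.5495, 0.0007, 0.0057]
tool_rot: [-0.278, 0.637, 0.669, 0.264]
contact_force: [0.1, 0.7, -1.1]
gripper_width: 1.001
```

Emit:
move_arm(increments="0.5 0 0 0 0 0 0; 0.3 0 0 0 0 0 0; 0 0 0 0 0 0 0; 0 0 0 0 0 0 0; 0 0 0 0 0 0 0; 0 0 0 0 0 0 0; 0 0 0 0 0 0 0; 0 0 0 0 0 0 0")

```text
t: 8.3
eef_pos: [0.5501, -0.0004, 0.0068]
tool_rot: [-0.277, 0.637, 0.669, 0.264]
contact_force: [-0.6, -3.4, 5.8]
gripper_width: 0.39
```

```bash
python3 -c "
from h import *
st(); grab('scene','s3')
a=cv2.imread('pics/s3.png')[170:270,260:400];cv2.imwrite('pics/s3c.png',cv2.resize(a,None,fx=5,fy=5,interpolation=2))"
```

```text
t 8.3 pos [ 0.5501 -0.0004  0.0068] lane [ 0.0021  0.0271 -0.0032] F [-0.6337 -3.3883  5.8457] g 0.3903948604280681
q [ 0.7502  0.8729 -0.5955  1.8164 -0.3858  0.868   0.6229] tool z [-0.035   0.7064 -0.7069] tool y [0.9988 0.0499 0.0005]
```

View pics/s3c.png

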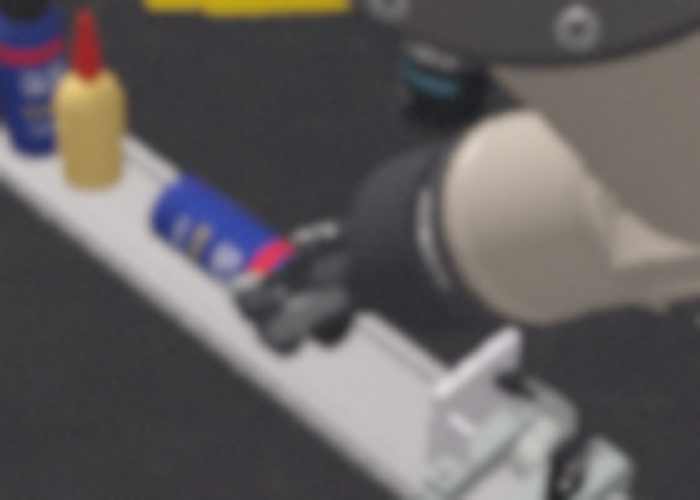

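Emit:
move_arm(increments="0.8 0 0 0 0 0 0; 0.8 0 0 0 0 0 0; 0.8 0 0 -2 -0.05 -0.0025 0; 0.8 0 -2 -4 -0.05 -0.0025 0; 0.3 0 0 0 0 0 0; 0 0 0 0 0 0 0; 0 0 0 0 0 0 0; 0 0 0 0 0 0 0", newtons=50)

```text
t: 9.35
eef_pos: [0.5497, -0.0019, 0.0008]
tool_rot: [-0.244, 0.649, 0.682, 0.232]
contact_force: [-0.9, -0.9, 5.6]
gripper_width: 0.392
```

```bash
python3 -c "
from h import *
st()"
```

```text
t 9.35 pos [ 0.5497 -0.0019  0.0008] lane [ 0.0016  0.0255 -0.0092] F [-0.8748 -0.8915  5.6187] g 0.391832473784847
q [ 0.693   0.8211 -0.5611  1.8465 -0.3524  0.8083  0.57  ] tool z [-0.0321  0.6332 -0.7733] tool y [ 0.9987  0.0502 -0.0004]
```

Emit:
move_arm(increments="0 0 0 10 0 0 0; 0 0 0 20 0 0 0; 0 0 0 25 0 0 0; 0 0 0 25 -0.1571 -0.008 0; 0 0 0 20 -0.1571 -0.008 0; 0 0 0 10 -0.1571 -0.008 0; 0 0 0 0 -0.1571 -0.008 0; 0 0 0 0 -0.1571 -0.008 0")

```text
t: 10.35
eef_pos: [0.5504, -0.0018, 0.1129]
tool_rot: [0.04, 0.689, 0.723, -0.035]
contact_force: [-0.2, 0.3, -1.5]
gripper_width: 0.394
```

```bash
python3 -c "
from h import *
st(); grab('scene','s4')
a=cv2.imread('pics/s4.png')[120:270,240:420];cv2.imwrite('pics/s4c.png',cv2.resize(a,None,fx=4,fy=4,interpolation=2))"
```

```text
t 10.35 pos [ 0.5504 -0.0018  0.1129] lane [0.0023 0.0256 0.1029] F [-0.2139  0.3234 -1.4747] g 0.3935066020972133
q [ 0.016   0.3935 -0.241   1.9347  0.2621  0.8534 -0.3344] tool z [ 0.0096 -0.105  -0.9944] tool y [0.9988 0.0494 0.0044]
```

View pics/s4c.png

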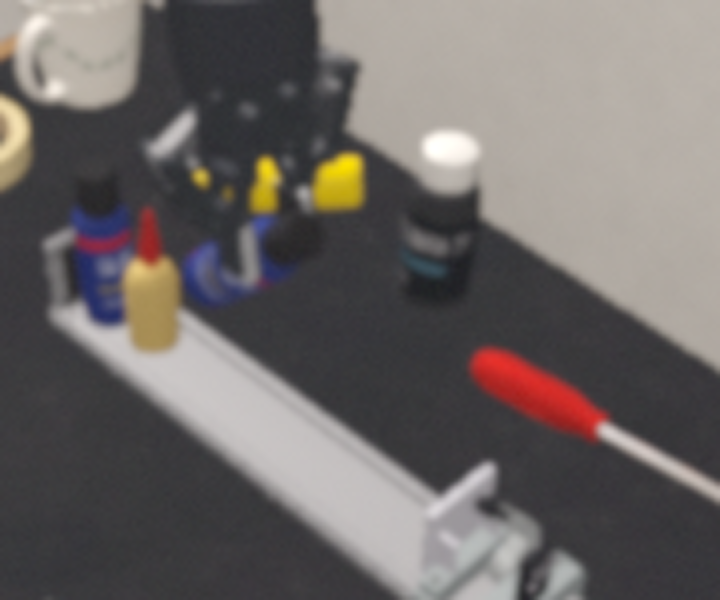

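Emit:
move_arm(increments="0 0.7 -14 0 -0.1571 -0.008 0; 0 0.7 -14 0 -0.1571 -0.008 0; 0 0.7 -14 0 -0.1571 -0.008 0; 0 0.7 -14 0 -0.1571 -0.008 0; 0 0.7 -14 0 -0.1571 -0.008 0; 0 0 0 0 0 0 0; 0 0 0 0 0 0 0; 0 0 0 0 0 0 0")

```text
t: 11.4
eef_pos: [0.5533, -0.073, 0.1116]
tool_rot: [0.311, 0.624, 0.654, -0.295]
contact_force: [0.0, 0.2, -0.8]
gripper_width: 0.392
```

```bash
cat > can.py <<'E'
from h import *
import sys
f=sys.argv[1]
o,R=st()
for n in('scene','top'):
    im,d=grab(n,f+n); P=pts(n,d).reshape(-1,3);hsv=cv2.cvtColor(im,cv2.COLOR_RGB2HSV).reshape(-1,3)
    L=lane(P);b=(hsv[:,0]>105)&(hsv[:,0]<130)&(hsv[:,1]>110)&(abs(L[:,0])<.06)&(L[:,1]<.11)&(L[:,1]>-.12)&(L[:,2]<.25)
    q=L[b]
    if len(q)<10: print(n,len(q)); continue
    print(n,len(q),'min',np.percentile(q,2,0),'max',np.percentile(q,98,0))
    w=np.linalg.eigh(np.cov(q.T)); print(' axis',w[1][:,2],w[0]**.5)
    for a in np.arange(0,.2,.012):
        s=q[abs(q[:,2]-a)<.006]
        if len(s)>3: print('  z%.3f x %.4f..%.4f y %.4f..%.4f n%d'%(a,s[:,0].min(),s[:,0].max(),*np.percentile(s[:,1],[3,97]),len(s)))
a=cv2.imread(f'pics/{f}scene.png')[110:270,240:420];cv2.imwrite(f'pics/{f}c.png',cv2.resize(a,None,fx=3.7,fy=3.7,interpolation=2))
E
python3 can.py a5
```

```text
t 11.4 pos [ 0.5533 -0.073   0.1116] lane [ 0.0016 -0.0456  0.1016] F [ 0.0164  0.2422 -0.7815] g 0.392218390085099
q [-0.4652  0.6136  0.0018  1.9448  0.8601  1.2046 -1.0031] tool z [ 0.0384 -0.7727 -0.6336] tool y [0.9989 0.0477 0.0024]
scene 160 min [-0.0145 -0.0403  0.0594] max [ 0.0074 -0.0215  0.1398]
 axis [0.034  0.0282 0.999 ] [0.0025 0.0078 0.0303]
  z0.060 x -0.0155..0.0076 y -0.0402..-0.0207 n34
  z0.072 x -0.0146..0.0084 y -0.0398..-0.0309 n33
  z0.084 x -0.0040..0.0065 y -0.0400..-0.0388 n10
  z0.096 x -0.0143..0.0057 y -0.0399..-0.0266 n17
  z0.108 x -0.0018..0.0061 y -0.0406..-0.0385 n9
  z0.132 x -0.0116..0.0096 y -0.0390..-0.0244 n50
  z0.144 x -0.0111..0.0052 y -0.0358..-0.0223 n7
top 46 min [-0.0115 -0.0291  0.1034] max [ 0.0192 -0.0021  0.1576]
 axis [-0.3226 -0.5543  0.7673] [0.0058 0.0096 0.0127]
  z0.132 x -0.0117..0.0191 y -0.0266..-0.0021 n34
  z0.144 x -0.0102..-0.0079 y -0.0255..-0.0143 n4
```

View pics/a5c.png

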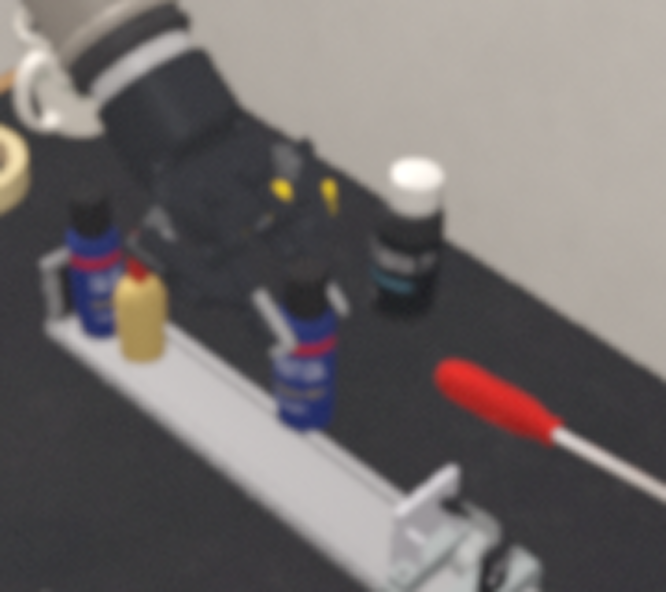

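Emit:
move_arm(increments="0 -1 0 -9 0 0 0; 0 -1 0 -9 0 0 0; 0 0 0 -9 0 0 0; 0 0 0 -9 0 0 0; 0 0 0 -7 0 0 0; 0 0 0 -5 0 0 0; 0 0 0 0 0 0 0; 0 0 0 0 0 0 0")

```text
t: 12.5
eef_pos: [0.5512, -0.0719, 0.0625]
tool_rot: [0.311, 0.623, 0.655, -0.295]
contact_force: [-0.5, -1.1, -1.2]
gripper_width: 0.391
```

```bash
python3 can.py a6
```

```text
t 12.5 pos [ 0.5512 -0.0719  0.0625] lane [-0.0005 -0.0444  0.0525] F [-0.4856 -1.0517 -1.1568] g 0.39061700809417005
q [-0.472   0.6965  0.0049  1.9544  0.887   1.1468 -1.0781] tool z [ 0.0395 -0.774  -0.632 ] tool y [0.9987 0.0504 0.0007]
scene 116 min [-0.017  -0.0392  0.0112] max [ 0.0059 -0.0225  0.0903]
 axis [0.0736 0.0192 0.9971] [0.0024 0.007  0.0309]
  z0.012 x -0.0184..0.0002 y -0.0378..-0.0224 n25
  z0.024 x -0.0126..-0.0005 y -0.0389..-0.0331 n21
  z0.048 x -0.0161..0.0023 y -0.0384..-0.0255 n8
  z0.060 x -0.0026..0.0061 y -0.0394..-0.0372 n7
  z0.084 x -0.0143..0.0070 y -0.0373..-0.0228 n49
top 38 min [-0.0135 -0.0263  0.0516] max [ 0.0167 -0.0019  0.1047]
 axis [-0.2216 -0.3574  0.9073] [0.0057 0.0092 0.0149]
  z0.060 x -0.0113..0.0180 y -0.0089..-0.0005 n4
  z0.084 x -0.0135..0.0163 y -0.0237..-0.0025 n26
  z0.108 x -0.0120..-0.0098 y -0.0246..-0.0149 n4
```

View pics/a6c.png

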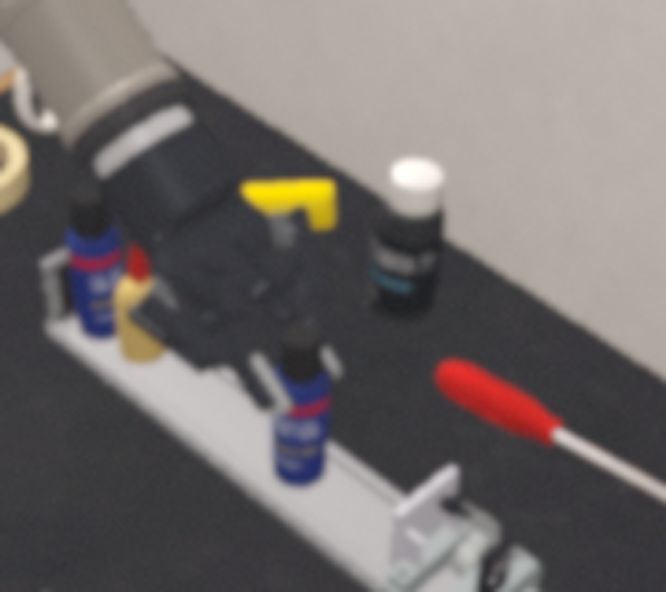

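Emit:
move_arm(increments="0 0 0 -2 0 0 0; 0 0 0 -1 0 0 0; 0 0 0 -1 0 0 0; 0 0 0 -1 0 0 0; 0 0 0 0 0 0 0; 0 0 0 0 0 0 0; 0 0 0 0 0 0 0; 0 0 0 0 0 0 0")

```text
t: 13.6
eef_pos: [0.5516, -0.0728, 0.0619]
tool_rot: [0.314, 0.622, 0.653, -0.297]
contact_force: [-7.3, 6.8, 28.0]
gripper_width: 0.39
```

Emit:
move_arm(increments="0 0 0 2 0 0 0; 0 0 0 2 0 0 0; 0 0 0 2 0 0 0; 0 0 0 0 0 0 0; 0 0 0 0 0 0 0; 0 0 0 0 0 0 0; 0 0 0 0 0 0 0; 0 0 0 0 0 0 0")

```text
t: 14.6
eef_pos: [0.5511, -0.072, 0.0634]
tool_rot: [0.311, 0.622, 0.655, -0.296]
contact_force: [-0.6, 0.1, 0.3]
gripper_width: 0.391
```

```bash
python3 can.py a7; python3 -c "
import cv2
a=cv2.imread('pics/a7scene.png')[185:265,285:375];cv2.imwrite('pics/a7d.png',cv2.resize(a,None,fx=7,fy=7,interpolation=2))
a=cv2.imread('pics/a7top.png')[180:245,240:410];cv2.imwrite('pics/a7e.png',cv2.resize(a,None,fx=4.5,fy=4.5,interpolation=2))"
```

```text
t 14.6 pos [ 0.5511 -0.072   0.0634] lane [-0.0006 -0.0445  0.0534] F [-0.577   0.1483  0.2692] g 0.39086552716948925
q [-0.4719  0.6951  0.0048  1.9545  0.8866  1.1482 -1.0767] tool z [ 0.0393 -0.7743 -0.6316] tool y [0.9987 0.0504 0.0003]
scene 119 min [-0.0165 -0.0396  0.011 ] max [ 0.0064 -0.0227  0.0921]
 axis [0.0824 0.0182 0.9964] [0.0024 0.0071 0.0309]
  z0.012 x -0.0171..-0.0032 y -0.0377..-0.0236 n18
  z0.024 x -0.0177..-0.0010 y -0.0392..-0.0284 n26
  z0.048 x -0.0165..0.0054 y -0.0399..-0.0256 n12
  z0.060 x -0.0022..0.0033 y -0.0399..-0.0378 n7
  z0.084 x -0.0146..0.0094 y -0.0375..-0.0213 n47
  z0.096 x -0.0129..0.0017 y -0.0349..-0.0246 n9
top 36 min [-0.0134 -0.028   0.0531] max [ 0.0167 -0.0025  0.1065]
 axis [-0.1943 -0.371   0.9081] [0.0064 0.0097 0.0136]
  z0.084 x -0.0134..0.0162 y -0.0265..-0.0025 n25
  z0.096 x -0.0119..-0.0030 y -0.0226..-0.0052 n4
```

View pics/a7d.png

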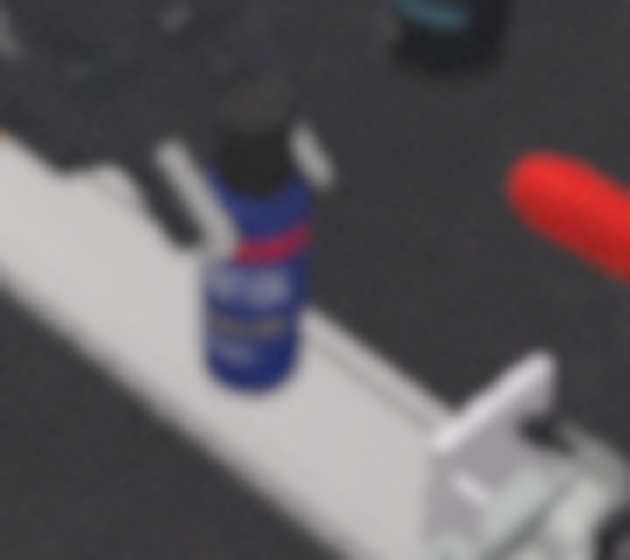

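View pics/a7e.png

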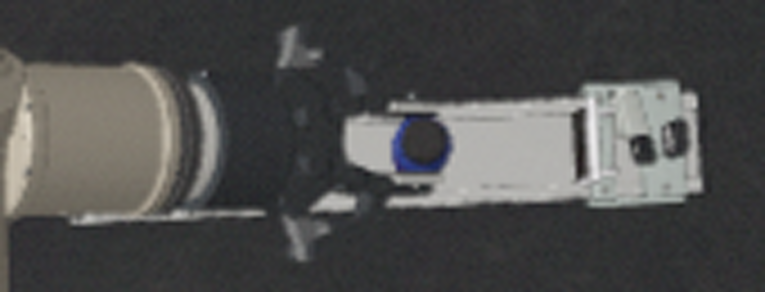

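Run:
```python
from h import *
np.set_printoptions(precision=4,suppress=True)
c=vision.calibration('scene');R=np.array(c['R']);C=-R.T@np.array(c['t'])
im=np.load('pics/a7scene.npz')['im'];hsv=cv2.cvtColor(im,cv2.COLOR_RGB2HSV)
m=(hsv[...,0]>100)&(hsv[...,0]<135)&(hsv[...,1]>90)
for u in range(314,329):
    r=np.where(m[215:250,u])[0]; 
    if len(r): print(u,r.max()+215, end='; ')
print()
# predict bottom of base ellipse for can at lane(x,y), base z
for x in(-.003,0,.003):
  for zb in(.010,.014,.018):
    a=np.linspace(0,6.28,200); W=np.array([np.r_[world(x+.0175*np.cos(t),-.0205+.0175*np.sin(t)),zb] for t in a])
    p=W@R.T+np.array(c['t']);u=c['fx']*p[:,0]/p[:,2]+c['cx'];v=c['fy']*p[:,1]/p[:,2]+c['cy'];i=v.argmax();print(x,zb,'umin,umax',u.min(),u.max(),'bottom',u[i],v[i])
```

```text
315 236; 316 238; 317 238; 318 239; 319 239; 320 239; 321 239; 322 239; 323 239; 324 238; 325 238; 326 236; 327 228; 328 227; 
-0.003 0.01 umin,umax 312.240098704649 327.11372259213806 bottom 319.7899625890099 243.14944861598354
-0.003 0.014 umin,umax 312.23179091175956 327.15255696011945 bottom 319.8058211869966 242.01546109707033
-0.003 0.018 umin,umax 312.22343027678676 327.19163827168387 bottom 319.8217821559467 240.87415342318724
0 0.01 umin,umax 313.1561383283831 328.00264928275357 bottom 320.7056792594378 242.45919089282165
0 0.014 umin,umax 313.15074435333884 328.04422548406495 bottom 320.7244493294943 241.32507335571484
0 0.018 umin,umax 313.1453161320845 328.08606558321213 bottom 320.7433403410775 240.1836483388758
0.003 0.01 umin,umax 314.0688724574676 328.8883691392532 bottom 321.6180429031957 241.77146064636696
0.003 0.014 umin,umax 314.06637131154065 328.93266712453857 bottom 321.63970300253936 240.63722167028436
0.003 0.018 umin,umax 314.06385431473416 328.97724577333275 bottom 321.661502407629 239.49568789817317
```

Emit:
move_arm(increments="0 -1.5 0 0 0 0 0; 0 -1.5 0 0 0 0 0; 0 0 0 0 0 0 0; 0 0 0 -2 0 0 0; 0 0 0 -1 0 0 0; 0 0 0 -1 0 0 0; 0 0 0 0 0 0 0; 0 0 0 0 0 0 0")

```text
t: 15.7
eef_pos: [0.5483, -0.0725, 0.0619]
tool_rot: [0.313, 0.622, 0.653, -0.297]
contact_force: [-5.4, 4.1, 15.7]
gripper_width: 0.39
```

```bash
python3 -c "
from h import *
o,R=st();print(o['torque'],o['joint_torque'])"
```

```text
t 15.7 pos [ 0.5483 -0.0725  0.0619] lane [-0.0034 -0.0449  0.0519] F [-5.4064  4.0953 15.7366] g 0.39017312695987655
q [-0.4746  0.6973  0.0047  1.9605  0.8895  1.1478 -1.087 ] tool z [ 0.0394 -0.7769 -0.6284] tool y [0.9988 0.0495 0.0015]
[-1.2352  0.6609 -0.6696] [  2.0112 -50.3164   3.5097 -12.6098   1.12    -0.4214  -0.1437]
```

```bash
python3 -c "
from h import *
np.set_printoptions(precision=4,suppress=True)
L=lane(pts('top',np.load('pics/a7top.npz')['d'])).reshape(-1,3)
q=L[(abs(L[:,0])<.025)&(abs(L[:,1]+.02)<.03)&(L[:,2]>.1)&(L[:,2]<.15)]
q=q[q[:,2]>np.median(q[:,2])-.004];print(len(q),np.percentile(q[:,2],[5,25,50,75,95]),q.mean(0),q.min(0),q.max(0))
for f in('t2','t1'):
  L=lane(pts('top',np.load('pics/%s.npz'%f)['d'])).reshape(-1,3)
  q=L[(abs(L[:,0])<.025)&(L[:,1]>.14)&(L[:,1]<.2)&(L[:,2]>.1)&(L[:,2]<.15)];print(len(q),np.median(q,0),q.min(0),q.max(0))
"
```

```text
80 [0.1122 0.1148 0.1166 0.1181 0.12  ] [ 0.0016 -0.0163  0.1163] [-0.0104 -0.0304  0.111 ] [0.0249 0.0095 0.1209]
90 [-0.0032  0.1743  0.1148] [-0.0157  0.1632  0.1   ] [0.0099 0.1875 0.1195]
90 [-0.0033  0.1743  0.1147] [-0.0155  0.1625  0.1004] [0.0101 0.1873 0.1195]
```

Emit:
move_arm(increments="0 0 0 2.5 0 0 0; 0 0 0 0 0 0 0; 0.5 0 0 0 0 0 0; 0.6 0 0 0 0 0 0; 0.8 0 0 0 0 0 0; 1 0 0 0 0 0 0; 1 0 0 0 0 0 0; 1 0 0 0 0 0 0")

```text
t: 16.7
eef_pos: [0.5481, -0.072, 0.0619]
tool_rot: [0.311, 0.622, 0.655, -0.296]
contact_force: [0.0, 0.3, -0.6]
gripper_width: 1.0
```

```bash
python3 can.py a8
```

```text
t 16.7 pos [ 0.5481 -0.072   0.0619] lane [-0.0036 -0.0443  0.0519] F [ 0.0475  0.2516 -0.6223] g 1.0003938610652692
q [-0.4738  0.695   0.0041  1.9613  0.8875  1.1451 -1.0834] tool z [ 0.0394 -0.7743 -0.6316] tool y [0.9987 0.0505 0.0004]
scene 141 min [-0.0202 -0.0381 -0.0099] max [0.0461 0.0565 0.09  ]
 axis [-0.111  -0.1365  0.9844] [0.0083 0.0182 0.0324]
  z0.012 x -0.0211..-0.0073 y -0.0379..-0.0226 n23
  z0.024 x -0.0202..-0.0031 y -0.0385..-0.0308 n20
  z0.048 x -0.0194..0.0021 y -0.0380..-0.0276 n8
  z0.060 x -0.0045..-0.0010 y -0.0382..-0.0377 n5
  z0.084 x -0.0204..0.0060 y -0.0366..-0.0118 n76
top 41 min [-0.0183 -0.0275  0.065 ] max [ 0.0117 -0.      0.1113]
 axis [-0.3261 -0.5566  0.7641] [0.0052 0.0088 0.0122]
  z0.072 x -0.0177..-0.0036 y -0.0094..-0.0002 n4
  z0.084 x -0.0184..0.0135 y -0.0262..-0.0024 n28
  z0.108 x -0.0150..-0.0104 y -0.0271..-0.0127 n4
```

View pics/a8c.png

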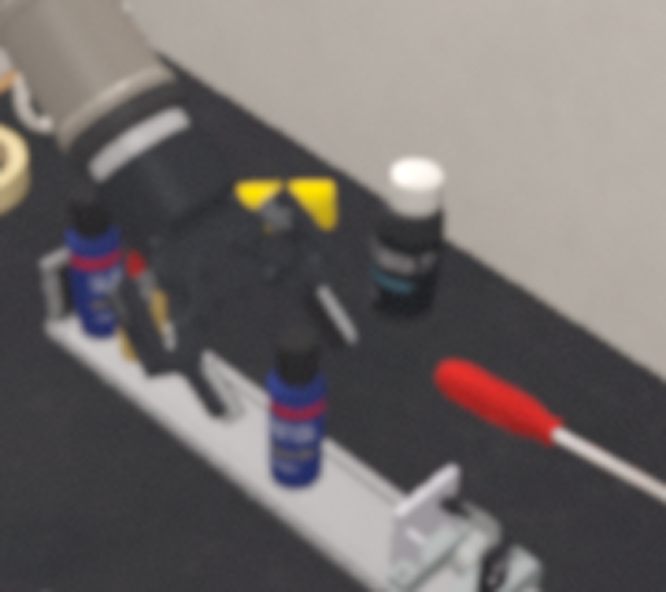

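Emit:
move_arm(increments="1 0 0 20 0 0 0; 1 0 0 40 0 0 0; 1 0 0 45 0 0 0; 1 0 0 45 0.148 0.0076 0; 1 1 -10 0 0.148 0.0076 0; 1 2 -25 0 0.148 0.0076 0; 1 2 -25 0 0.148 0.0076 0; 1 2 -25 0 0.148 0.0076 0")

```text
t: 17.8
eef_pos: [0.5554, -0.1575, 0.2145]
tool_rot: [0.053, 0.687, 0.723, -0.047]
contact_force: [0.9, 0.5, -1.3]
gripper_width: 1.003
```

Emit:
move_arm(increments="1 2 -25 0 0.148 0.0076 0; 1 1.6 -28 0 0 0 0; 1 0 0 -25 0 0 0; 0.7 0 0 -25 0 0 0; 0.7 0 0 -25 0 0 0; 0.7 0 0 -15 0 0 0; 0.7 0 0 0 0 0 0; 0.7 0 0 0 0 0 0")

```text
t: 18.8
eef_pos: [0.5594, -0.2102, 0.1231]
tool_rot: [-0.0, 0.689, 0.725, 0.001]
contact_force: [-0.5, 0.3, 0.7]
gripper_width: 0.698
```

Run:
```python
from h import *
o,R=st()
print('err rot',Ro.from_matrix(np.stack([np.r_[LY*1,0],np.r_[LX,0],[0,0,-1]],1)@R.T).as_rotvec())
for n,f in(('top','t9'),('scene','s9')):
    im,d=grab(n,f);P=pts(n,d).reshape(-1,3)
    T=(P-np.array(o['eef_pos']))@R*1000
    m=(abs(T[:,0])<60)&(abs(T[:,1])<70)&(T[:,2]>-140)&(T[:,2]<10)&(P[:,2]>.105)
    q=T[m]
    for k in range(-130,20,8):
        w=q[abs(q[:,2]-k)<4]
        if len(w): print(n,k,len(w),'x %.0f..%.0f y %.0f..%.0f'%(w[:,0].min(),w[:,0].max(),w[:,1].min(),w[:,1].max()))
cv2.imwrite('pics/s9c.png',cv2.resize(cv2.imread('pics/s9.png')[150:290,270:450],None,fx=4,fy=4,interpolation=2))
```

```text
t 18.8 pos [ 0.5594 -0.2102  0.1231] lane [ 0.0007 -0.1829  0.1131] F [-0.4667  0.3427  0.6521] g 0.6983323611045449
q [ 0.2764  0.4382 -0.0263  1.8215  0.0121  0.8814  0.2955] tool z [ 0.0011  0.0016 -1.    ] tool y [0.9987 0.0506 0.0012]
err rot [-0.0016  0.0011  0.0003]
top -130 49 x -8..14 y -67..68
top -122 29 x 4..12 y -64..67
top -114 15 x 12..17 y -64..67
top -106 17 x 9..17 y -62..57
top -98 30 x 6..17 y -61..64
top -90 35 x -4..13 y -59..64
top -82 55 x -2..14 y -59..61
top -74 9 x 7..13 y -47..52
top -66 5 x 7..11 y -42..37
top -58 3 x 11..12 y -32..35
top -50 5 x 8..11 y -41..34
top -42 6 x 7..12 y -39..38
top -34 1 x 9..9 y 31..31
scene -130 185 x -23..9 y -69..66
scene -122 134 x -23..9 y -68..67
scene -114 118 x -20..8 y -66..66
scene -106 129 x -21..9 y -65..64
scene -98 139 x -20..8 y -64..65
scene -90 105 x -19..9 y -62..62
scene -82 109 x -17..9 y -62..62
scene -74 44 x -17..2 y -56..57
scene -66 56 x -14..4 y -44..37
scene -58 65 x -15..5 y -44..39
scene -50 73 x -15..7 y -43..38
scene -42 70 x -15..8 y -43..36
scene -34 35 x -14..7 y -40..35
```

View pics/s9c.png

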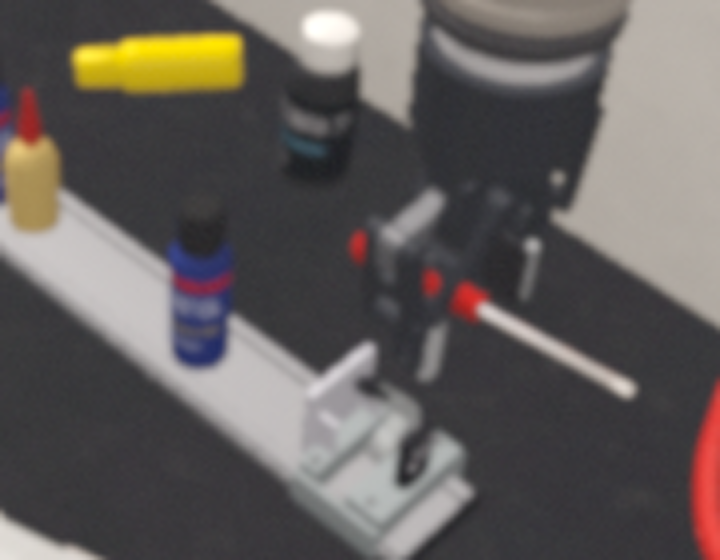

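Run:
```python
from h import *
np.set_printoptions(precision=4,suppress=True)
L=lane(np.load('pics/Ptop.npy')).reshape(-1,3)
q=L[(abs(L[:,0])<.03)&(L[:,1]<-.17)&(L[:,1]>-.2)&(L[:,2]>.05)&(L[:,2]<.065)];print(len(q),q.mean(0),q.min(0),q.max(0))
q=L[(abs(L[:,0])<.03)&(L[:,1]<-.11)&(L[:,1]>-.14)&(L[:,2]>.055)&(L[:,2]<.07)];print('plate',len(q),q.mean(0),q.min(0),q.max(0))
q=L[(abs(L[:,0])<.05)&(L[:,1]<-.13)&(L[:,1]>-.175)&(L[:,2]>.066)];print('lever',len(q),q.mean(0),q.min(0),q.max(0))
```

```text
20 [ 0.0005 -0.1731  0.0593] [-0.011  -0.1773  0.0532] [ 0.0111 -0.1701  0.064 ]
plate 67 [-0.0001 -0.119   0.0631] [-0.025  -0.1389  0.0554] [ 0.0242 -0.1138  0.0694]
lever 47 [-0.0061 -0.145   0.0799] [-0.0169 -0.1522  0.0662] [ 0.006  -0.1388  0.0906]
```

Emit:
move_arm(increments="0.7 -0.6 5 -20 0 0 0; 0.7 -0.6 4.5 -20 0 0 0; 0.7 0 0 -20 0 0 0; 0.7 0 0 -20 0 0 0; 0.7 0 0 -18 0 0 0; 0.7 0 0 -10 0 0 0; 0 0 0 0 0 0 0; 0 0 0 0 0 0 0", newtons=25)

```text
t: 19.9
eef_pos: [0.5579, -0.2006, 0.0145]
tool_rot: [-0.001, 0.689, 0.725, 0.001]
contact_force: [-5.0, -0.7, 5.2]
gripper_width: 0.284
```

Emit:
move_arm(increments="0 0 0 0 0 0 0; 0 0 0 0 0 0 0; 0 -0.2 4 0 0 0 0; 0 -0.3 6 0 0 0 0; 0 -0.5 10 0 0 0 0; 0 -0.5 10 0 0 0 0; 0 -0.3 6 0 0 0 0; 0 -0.2 4 0 0 0 0")

```text
t: 20.9
eef_pos: [0.5546, -0.1609, 0.0146]
tool_rot: [-0.001, 0.689, 0.725, -0.0]
contact_force: [-6.4, -1.3, 7.0]
gripper_width: 0.249
```

Run:
```python
from h import *
o,R=st()
grab('scene','s10');grab('top','t10')
cv2.imwrite('pics/s10c.png',cv2.resize(cv2.imread('pics/s10.png')[150:290,270:450],None,fx=4,fy=4,interpolation=2))
```

```text
t 20.9 pos [ 0.5546 -0.1609  0.0146] lane [-0.0016 -0.1335  0.0046] F [-6.3611 -1.3326  6.9719] g 0.2492601034849608
q [ 0.1978  0.5637 -0.0295  1.9279  0.0243  0.6523  0.2034] tool z [-0.0017  0.0013 -1.    ] tool y [ 0.9987  0.05   -0.0016]
```

View pics/s10c.png

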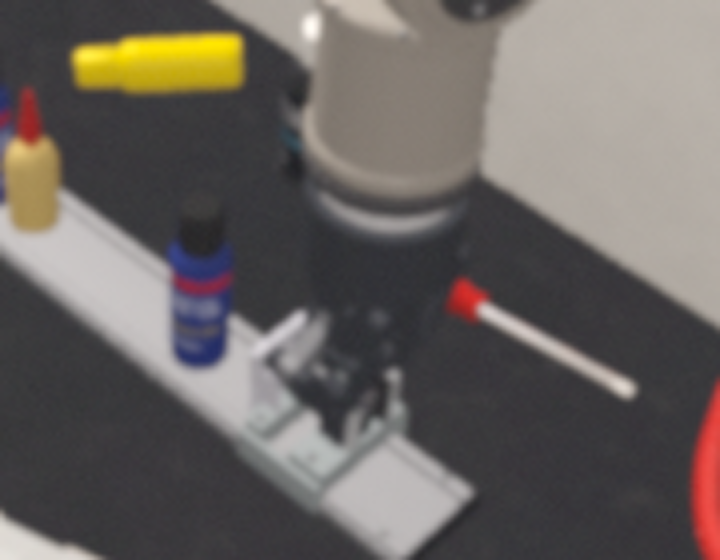

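Emit:
move_arm(increments="0 -2.2 8 2 0 0 0; 0 -0.4 8 1 0 0 0; 0 -0.4 8 0 0 0 0; 0 -0.2 4 0 0 0 0; 0 -0.2 4 0 0 0 0; 0 -0.2 4 0 0 0 0; 0 -0.2 4 0 0 0 0; 0 -0.2 4 0 0 0 0")

```text
t: 22.0
eef_pos: [0.5522, -0.1154, 0.0148]
tool_rot: [-0.001, 0.689, 0.725, 0.001]
contact_force: [9.0, -0.8, -25.8]
gripper_width: 0.254
```

Run:
```python
from h import *
o,R=st()
grab('scene','s11')
cv2.imwrite('pics/s11c.png',cv2.resize(cv2.imread('pics/s11.png')[150:290,250:430],None,fx=4,fy=4,interpolation=2))
```

```text
t 22.0 pos [ 0.5522 -0.1154  0.0148] lane [-0.0017 -0.088   0.0048] F [  8.9792  -0.8457 -25.7698] g 0.25401684735952557
q [ 0.1225  0.5465 -0.0325  1.9615  0.0241  0.6335  0.1265] tool z [ 0.0007  0.0026 -1.    ] tool y [0.9987 0.0512 0.0009]
```

View pics/s11c.png

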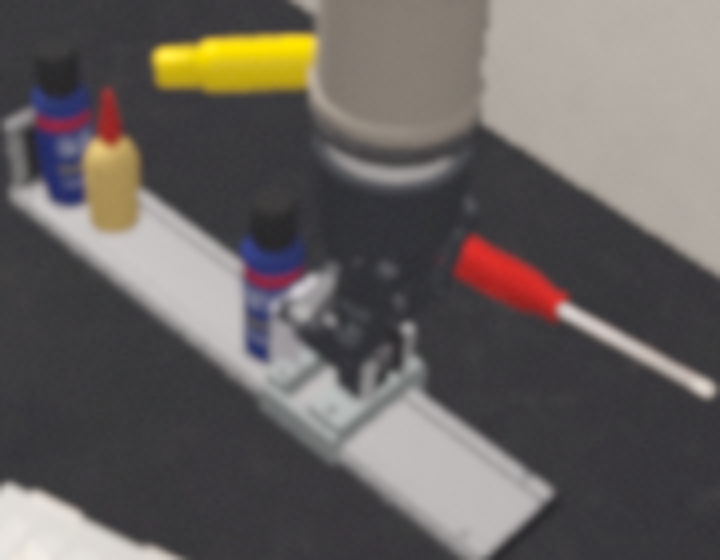

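Emit:
move_arm(increments="0 0.3 4 -1.3 0 0 0; 0 0.2 5 -1 0 0 0; 0 -0.3 6 0 0 0 0; 0 -0.3 6 0 0 0 0; 0 -0.3 6 0 0 0 0; 0 -0.3 6 0 0 0 0; 0 -0.3 6 0 0 0 0; 0 -0.3 6 0 0 0 0")

```text
t: 23.05
eef_pos: [0.55, -0.0711, 0.0147]
tool_rot: [-0.001, 0.689, 0.725, 0.0]
contact_force: [-2.0, -1.5, -2.1]
gripper_width: 0.251
```

Emit:
move_arm(increments="0 -0.3 6 0 0 0 0; 0 -0.3 6 0 0 0 0; 0 -0.3 6 0 0 0 0; 0 -0.3 6 0 0 0 0; 0 -0.3 6 0 0 0 0; 0 -0.3 6 0 0 0 0; 0 -0.3 6 0 0 0 0; 0 -0.3 6 0 0 0 0")

```text
t: 24.05
eef_pos: [0.5474, -0.023, 0.0146]
tool_rot: [-0.001, 0.689, 0.725, 0.0]
contact_force: [-4.0, -2.1, 2.8]
gripper_width: 0.249
```

Run:
```python
from h import *
o,R=st()
grab('scene','s12')
cv2.imwrite('pics/s12c.png',cv2.resize(cv2.imread('pics/s12.png')[130:270,220:400],None,fx=4,fy=4,interpolation=2))
```

```text
t 24.05 pos [ 0.5474 -0.023   0.0146] lane [-0.0018  0.0046  0.0046] F [-4.0445 -2.0988  2.8335] g 0.2490394071963472
q [-0.0443  0.5282 -0.0331  1.9988  0.0253  0.6159 -0.0431] tool z [-0.0011  0.002  -1.    ] tool y [ 0.9987  0.0505 -0.001 ]
```

View pics/s12c.png

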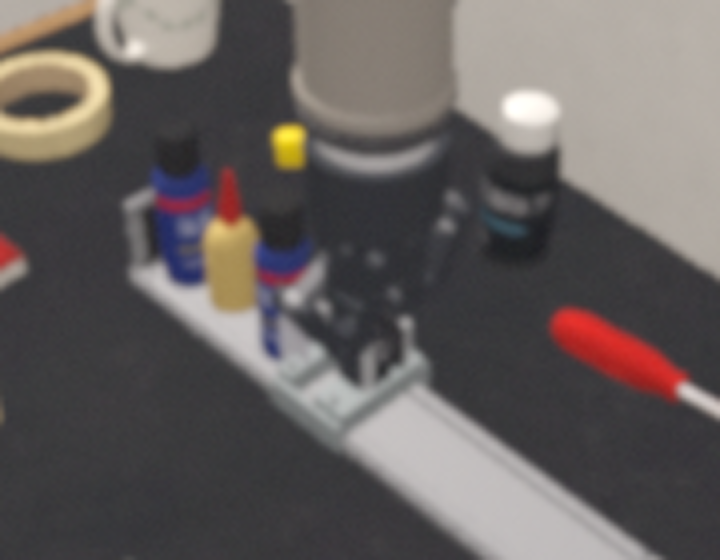

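Emit:
move_arm(increments="0 -0.2 4 0 0 0 0; 0 -0.2 4 0 0 0 0; 0 -0.1 3 0 0 0 0; 0 -0.1 3 0 0 0 0; 0 -0.1 3 0 0 0 0; 0 -0.1 2 0 0 0 0; 0 -0.1 2 0 0 0 0; 0 -0.1 2 0 0 0 0")

```text
t: 25.1
eef_pos: [0.5463, -0.0001, 0.0146]
tool_rot: [-0.001, 0.689, 0.725, 0.0]
contact_force: [-5.7, -2.9, 2.2]
gripper_width: 0.249
```

Emit:
move_arm(increments="0 -0.1 1 0 0 0 0; 0 -0.1 1 0 0 0 0; 0 0 1 0 0 0 0; 0 0 0 0 0 0 0; 0 0 0 0 0 0 0; 0 0 0 0 0 0 0; 0 0 0 0 0 0 0; 0 0 0 0 0 0 0")

```text
t: 26.1
eef_pos: [0.546, 0.003, 0.0146]
tool_rot: [-0.001, 0.689, 0.725, 0.0]
contact_force: [-5.0, -1.3, 3.3]
gripper_width: 0.252
```

Run:
```python
from h import *
o,R=st()
grab('scene','s13')
cv2.imwrite('pics/s13c.png',cv2.resize(cv2.imread('pics/s13.png')[130:270,220:400],None,fx=4,fy=4,interpolation=2))
```

```text
t 26.1 pos [0.546  0.003  0.0146] lane [-0.0018  0.0306  0.0046] F [-4.9536 -1.2996  3.2584] g 0.25233378897693287
q [-0.0916  0.5262 -0.0336  2.0029  0.0252  0.614  -0.0906] tool z [-0.0014  0.0022 -1.    ] tool y [ 0.9987  0.0506 -0.0013]
```

View pics/s13c.png

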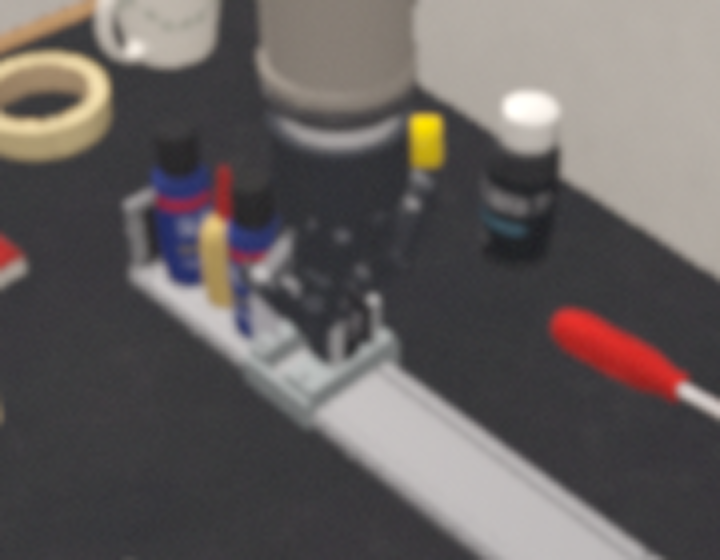

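Emit:
move_arm(increments="0 0 1 0 0 0 0; 0 -0.1 1 0 0 0 0; 0 0 1 0 0 0 0; 0 -0.1 1 0 0 0 0; 0 0 0 0 0 0 0; 0 0 0 0 0 0 0; 0 0 0 0 0 0 0; 0 0 0 0 0 0 0")

```text
t: 27.15
eef_pos: [0.5459, 0.0066, 0.0146]
tool_rot: [-0.001, 0.689, 0.725, 0.0]
contact_force: [-4.6, -2.9, 2.7]
gripper_width: 0.247
```

Emit:
move_arm(increments="0 0 1 0 0 0 0; 0 -0.1 1 0 0 0 0; 0 0 1 0 0 0 0; 0 0 0 0 0 0 0; 0 0 0 0 0 0 0; 0 0 0 0 0 0 0; 0 0 0 0 0 0 0; 0 0 0 0 0 0 0")

```text
t: 28.15
eef_pos: [0.5458, 0.0072, 0.0147]
tool_rot: [-0.0, 0.69, 0.724, -0.001]
contact_force: [-5.0, -9.0, 2.9]
gripper_width: 0.251
```

Emit:
move_arm(increments="0 0 -1 0 0 0 0; 0 0 -1 0 0 0 0; 0.3 0 0 0 0 0 0; 0.55 0 0 0 0 0 0; 0.55 0 0 0 0 0 0; 0.55 0 0 20 0 0 0; 0.55 0 0 40 0 0 0; 0.55 0 0 40 0 0 0")

```text
t: 29.15
eef_pos: [0.5465, 0.0079, 0.1157]
tool_rot: [-0.001, 0.689, 0.725, 0.001]
contact_force: [0.5, 0.3, -0.2]
gripper_width: 0.55
```

Emit:
move_arm(increments="0 -20 0 20 0 0 0; 0 -20 0 0 0.1 0.005 0; 0 -10 0 0 0.1 0.005 0; 0 0 0 0 0 0 0; 0 0 0 0 0 0 0; 0 0 0 0 0 0 0; 0 0 0 0 0 0 0; 0 0 0 0 0 0 0")

```text
t: 30.15
eef_pos: [0.4964, 0.0081, 0.1346]
tool_rot: [-0.073, 0.685, 0.721, 0.069]
contact_force: [-0.4, -0.8, -0.0]
gripper_width: 0.003
```

```bash
cat > meas.py <<'E'
from h import *
import sys
f=sys.argv[1]; o,R=st()
for n in('top','scene'):
    im,d=grab(n,f+n); L=lane(pts(n,d)).reshape(-1,3); i=abs(L[:,0])<.07
    for nm,ylo,yhi,zlo,zhi in(('plate',.07,.1,.055,.069),('tab',.0,.048,.05,.064),('lever',.05,.075,.03,.1),('canA cap',.09,.13,.1,.125),('canB cap',.15,.2,.1,.125)):
        q=L[i&(L[:,1]>ylo)&(L[:,1]<yhi)&(L[:,2]>zlo)&(L[:,2]<zhi)]
        if len(q): print(n,nm,len(q),'med',np.median(q,0),'min',q.min(0),'max',q.max(0))
a=cv2.imread(f'pics/{f}scene.png')[130:270,220:400];cv2.imwrite(f'pics/{f}c.png',cv2.resize(a,None,fx=4,fy=4,interpolation=2))
a=cv2.imread(f'pics/{f}top.png')[185:245,235:365];cv2.imwrite(f'pics/{f}d.png',cv2.resize(a,None,fx=6,fy=6,interpolation=2))
E
python3 meas.py m1
```

```text
t 30.15 pos [0.4964 0.0081 0.1346] lane [-0.0511  0.0382  0.1246] F [-0.3979 -0.8007 -0.048 ] g 0.002641284099924355
q [ 0.0848  0.2966 -0.0989  2.0285 -0.2333  0.8404  0.1997] tool z [-0.0107  0.2005 -0.9796] tool y [ 0.9987  0.0516 -0.0003]
top plate 60 med [-0.0011  0.0887  0.0636] min [-0.0253  0.0845  0.0564] max [0.023  0.0996 0.0686]
top tab 14 med [0.0008 0.0387 0.0589] min [-0.0089  0.0369  0.0554] max [0.01   0.0404 0.0617]
top lever 91 med [0.0046 0.0613 0.0677] min [-0.0196  0.0555  0.0315] max [0.0306 0.0743 0.091 ]
top canA cap 87 med [-0.0015  0.1103  0.1146] min [-0.0138  0.0981  0.1012] max [0.0119 0.1234 0.119 ]
top canB cap 86 med [-0.0028  0.176   0.115 ] min [-0.0136  0.1642  0.1029] max [0.0102 0.1901 0.1206]
scene plate 104 med [-0.0091  0.0842  0.0636] min [-0.0254  0.0793  0.0555] max [0.0223 0.0999 0.0688]
scene tab 49 med [-0.0021  0.0298  0.0571] min [-0.0121  0.0254  0.0504] max [0.0088 0.0377 0.0607]
scene lever 95 med [-0.0051  0.0529  0.0634] min [-0.0209  0.05    0.0313] max [0.0286 0.0743 0.0893]
scene canA cap 2 med [-0.0073  0.1129  0.1077] min [-0.0146  0.1067  0.1004] max [0.0001 0.119  0.115 ]
scene canB cap 66 med [-0.0049  0.1731  0.1144] min [-0.0154  0.1618  0.1004] max [0.0097 0.1851 0.1175]
```

View pics/m1c.png

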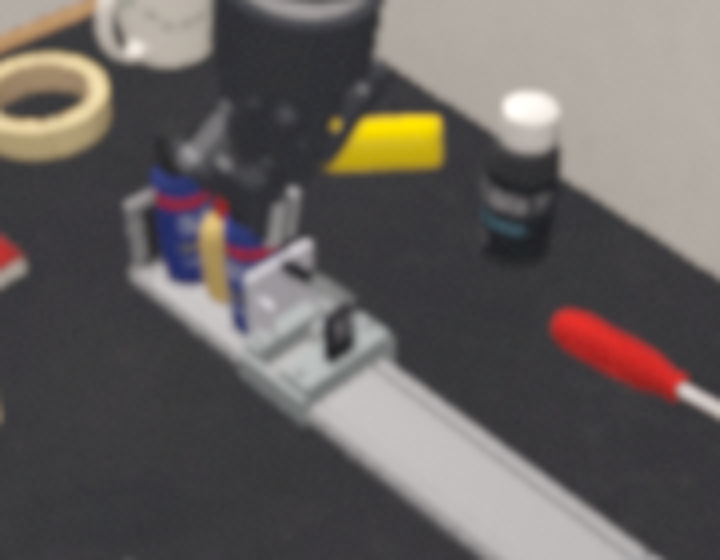

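View pics/m1d.png

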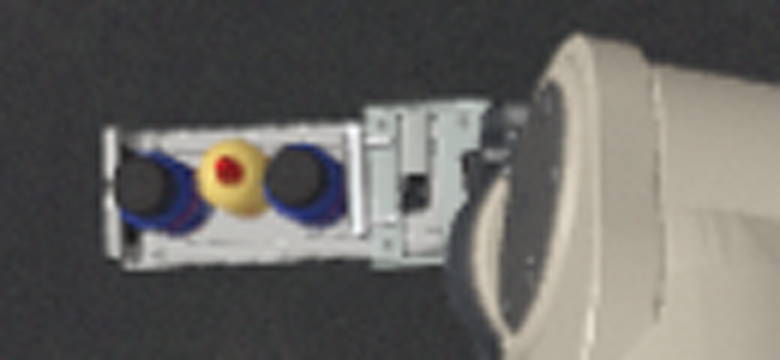

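Emit:
move_arm(increments="0 8.4 6.8 0 0 0 0; 0 8.4 6.8 0 0 0 0; 0 8.4 6.8 0 0 0 0; 0 8.5 6.8 0 0 0 0; 0 0 0 -16 0 0 0; 0 0 0 -16 0 0 0; 0 0 0 -15 0 0 0; 0 0 0 0 0 0 0")

```text
t: 31.25
eef_pos: [0.5284, 0.0344, 0.0858]
tool_rot: [-0.075, 0.686, 0.721, 0.068]
contact_force: [-1.0, -0.7, 0.8]
gripper_width: 0.001
```

```bash
python3 meas.py m2 | head -8
```

```text
t 31.25 pos [0.5284 0.0344 0.0858] lane [-0.0178  0.0629  0.0758] F [-1.0054 -0.6902  0.8099] g 0.0008706872654553797
q [ 0.042   0.412  -0.1115  1.995  -0.2321  0.7523  0.1605] tool z [-0.0139  0.2005 -0.9796] tool y [ 0.9987  0.0501 -0.0039]
top plate 62 med [0.0001 0.0888 0.0639] min [-0.0252  0.0847  0.0551] max [0.0235 0.0996 0.0688]
top lever 1 med [0.0183 0.075  0.0482] min [0.0183 0.075  0.0482] max [0.0183 0.075  0.0482]
top canA cap 88 med [-0.0014  0.1103  0.1145] min [-0.0141  0.0982  0.1001] max [0.0122 0.1236 0.1194]
top canB cap 88 med [-0.0025  0.176   0.1146] min [-0.0135  0.1644  0.1003] max [0.01   0.19   0.1206]
scene plate 83 med [-0.0123  0.0847  0.0629] min [-0.0255  0.0805  0.055 ] max [0.0202 0.0998 0.0689]
scene tab 45 med [-0.0029  0.0292  0.0582] min [-0.0119  0.025   0.0505] max [0.0095 0.0374 0.0608]
```

View pics/m2c.png

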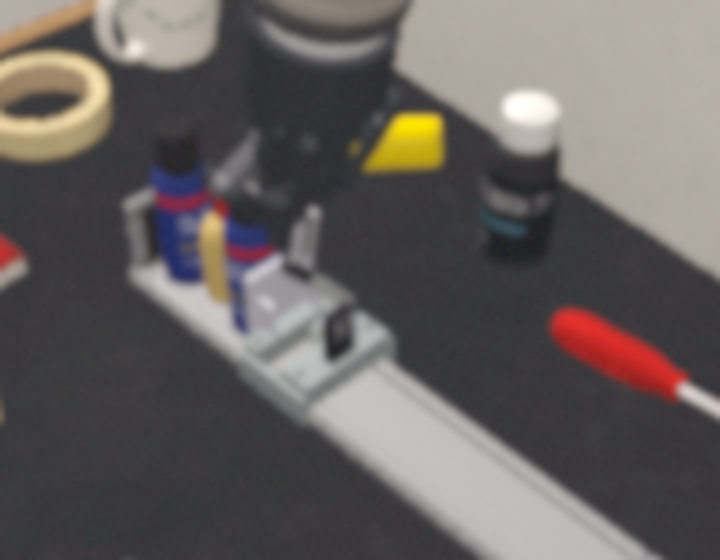

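Emit:
move_arm(increments="0 -2 -0.1 -10 0 0 0; 0 -4 -0.2 -8 0 0 0; 0 -6 -0.3 -8 0 0 0; 0 -7 -0.3 -8 0 0 0; 0 -6 -0.3 -9 0 0 0; 0 -4 -0.2 -9 0 0 0; 0 -2 -0.1 -8 0 0 0; 0 -1 0 -6 0 0 0")

```text
t: 32.35
eef_pos: [0.4747, 0.0316, 0.0164]
tool_rot: [-0.088, 0.685, 0.721, 0.055]
contact_force: [-41.4, -7.6, 16.2]
gripper_width: 0.0
```

Emit:
move_arm(increments="0 0 0 0 0 0 0; 0 0 0 0 0 0 0; 0 0 0 0 0 0 0; 0 0 0 0 0 0 0; 0 0 0 0 0 0 0; 0 0 0 0 0 0 0; 0 0 0 0 0 0 0; 0 0 0 0 0 0 0")

```text
t: 33.35
eef_pos: [0.4745, 0.0319, 0.016]
tool_rot: [-0.088, 0.685, 0.721, 0.055]
contact_force: [-38.8, -6.2, 12.3]
gripper_width: 0.001
```

```bash
python3 meas.py m3
```

```text
t 33.35 pos [0.4745 0.0319 0.016 ] lane [-0.0718  0.0632  0.006 ] F [-38.8151  -6.2475  12.3325] g 0.0014557142165902287
q [ 0.0629  0.4806 -0.1347  2.1195 -0.253   0.6016  0.2074] tool z [-0.0523  0.2001 -0.9784] tool y [ 0.9975  0.0566 -0.0417]
top plate 60 med [-0.0008  0.0888  0.0635] min [-0.0253  0.085   0.0551] max [0.0207 0.0972 0.0684]
top lever 80 med [-0.0035  0.0635  0.0373] min [-0.0362  0.0566  0.0302] max [0.0196 0.0748 0.0511]
top canA cap 89 med [-0.0015  0.1102  0.1146] min [-0.0136  0.0984  0.1002] max [0.0117 0.1233 0.1197]
top canB cap 90 med [-0.0024  0.1761  0.1147] min [-0.0134  0.1651  0.1027] max [0.0101 0.1901 0.1197]
scene tab 58 med [-0.0058  0.0311  0.0576] min [-0.0693  0.0258  0.05  ] max [0.0103 0.0438 0.0638]
scene lever 117 med [-0.0149  0.0554  0.0369] min [-0.0496  0.0504  0.0302] max [0.0205 0.074  0.0423]
scene canB cap 63 med [-0.0103  0.1722  0.114 ] min [-0.0155  0.1625  0.1001] max [0.0066 0.1862 0.1176]
```

View pics/m3c.png

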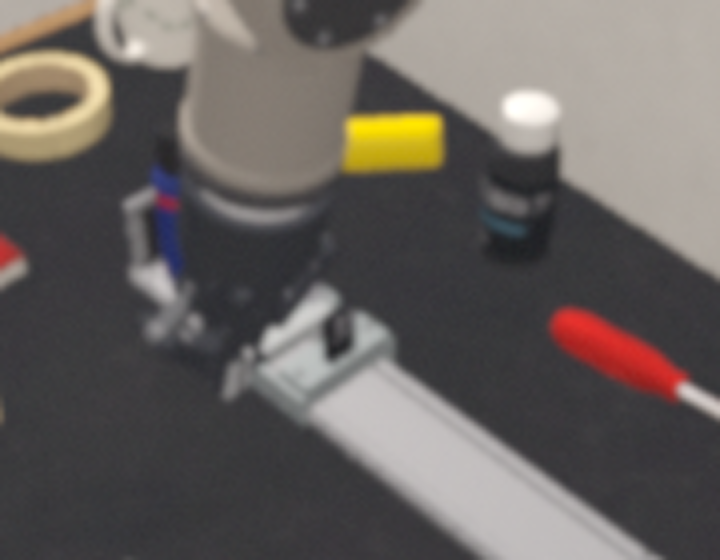

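Emit:
move_arm(increments="0 -12 0 0 0 0 0; 0 -14 0 0 0 0 0; 0 -8 0 0 0 0 0; 0 0 0 10 0 0 0; 0 0 0 20 0 0 0; 0 0 0 25 0 0 0; 0 0 0 25 0 0 0; 0 0 0 0 0 0 0")

```text
t: 34.45
eef_pos: [0.4668, 0.0334, 0.1042]
tool_rot: [-0.071, 0.685, 0.721, 0.072]
contact_force: [0.5, -0.3, -0.6]
gripper_width: 0.001
```

```bash
python3 meas.py m4
python3 - <<'E'
from h import *
for n in('top','scene'):
    L=lane(pts(n,np.load(f'pics/m4{n}.npz')['d'])).reshape(-1,3)
    for a in np.arange(-.064,.03,.008):
        q=L[(abs(L[:,0]-a)<.004)&(abs(L[:,1]-(.061 if n=='top' else .058))<.005)&(L[:,2]<.1)]
        if len(q): print(n,'%.3f'%a,len(q),'z med desk',np.median(q[:,2])+.01,q[:,2].max()+.01)
E
```

```text
t 34.45 pos [0.4668 0.0334 0.1042] lane [-0.0794  0.065   0.0942] F [ 0.4675 -0.3029 -0.5665] g 0.0005304030603311044
q [ 0.0594  0.2935 -0.1304  2.1258 -0.2474  0.7311  0.1709] tool z [-0.0044  0.2007 -0.9796] tool y [0.9987 0.0505 0.0059]
top plate 62 med [0.0012 0.0887 0.0639] min [-0.0253  0.085   0.0553] max [0.023  0.0998 0.069 ]
top tab 13 med [0.0048 0.037  0.0586] min [-0.0004  0.0316  0.0528] max [0.0103 0.0401 0.0608]
top lever 64 med [0.0019 0.065  0.0376] min [-0.0336  0.0565  0.0302] max [0.0219 0.0742 0.0459]
top canA cap 86 med [-0.0014  0.1104  0.1147] min [-0.0136  0.0984  0.1014] max [0.012  0.1233 0.1187]
top canB cap 90 med [-0.0027  0.1761  0.1149] min [-0.0134  0.1644  0.1007] max [0.0101 0.1895 0.1184]
scene plate 118 med [-0.0061  0.0832  0.0627] min [-0.0263  0.0785  0.055 ] max [0.0218 0.0995 0.0689]
scene tab 45 med [-0.0029  0.0294  0.058 ] min [-0.0118  0.0261  0.0501] max [0.0085 0.0364 0.0604]
scene lever 177 med [-0.023   0.0573  0.0389] min [-0.0597  0.0507  0.031 ] max [0.0197 0.0749 0.0482]
scene canA cap 7 med [0.0047 0.104  0.1146] min [-0.0048  
[... 473 characters left out ...]
3795963 -0.00019554314495269336
scene -0.056 30 z med desk 0.045659196047841306 0.05369920152777592
scene -0.048 24 z med desk 0.02552317969268627 0.05347990821132479
scene -0.040 41 z med desk 0.020367020639958943 0.05280156555913478
scene -0.032 13 z med desk 0.04994009235777142 0.05223805376787527
scene -0.024 10 z med desk 0.04976383856274905 0.050471768209990005
scene -0.016 14 z med desk 0.04864684495861262 0.05038987090438445
scene -0.008 10 z med desk 0.04784448555604821 0.04997704671177928
scene 0.000 10 z med desk 0.04817259515512725 0.05059736741159083
scene 0.008 16 z med desk 0.04734001788409197 0.0493259131102483
scene 0.016 4 z med desk 0.041493213634118474 0.04694322836197287
```

View pics/m4c.png

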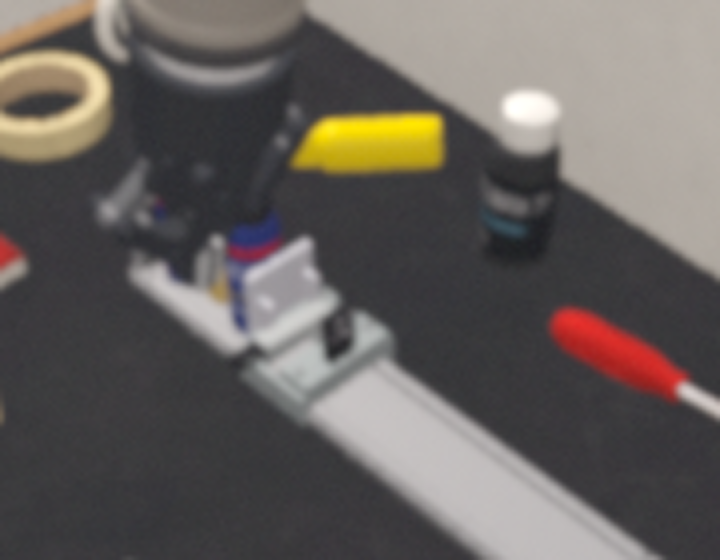

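View pics/m4d.png

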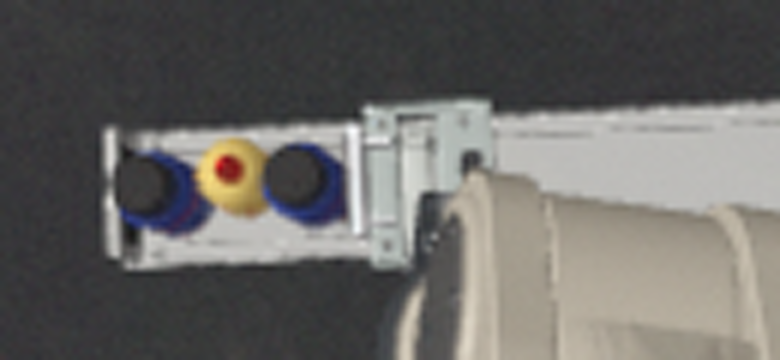

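Emit:
move_arm(increments="0 11.4 0.6 0 0 0 0; 0 11.4 0.6 0 0 0 0; 0 11.2 0.6 0 0 0 0; 0 0 0 -22 0 0 0; 0 0 0 -22 0 0 0; 0 0 0 -20 0 0 0; 0 0 0 -10 0 0 0; 0 0 0 -3 0 0 0")

```text
t: 35.55
eef_pos: [0.498, 0.035, 0.0241]
tool_rot: [-0.074, 0.686, 0.721, 0.069]
contact_force: [0.1, -0.3, 0.1]
gripper_width: -0.001
```

Emit:
move_arm(increments="0 0 0 -2 0 0 0; 0 0 0 -2 0 0 0; 0 0 0 -2 0 0 0; 0 0 0 -2 0 0 0; 0 0 0 0 0 0 0; 0 0 0 0 0 0 0; 0 0 0 0 0 0 0; 0 0 0 0 0 0 0")

```text
t: 36.55
eef_pos: [0.4983, 0.0352, 0.02]
tool_rot: [-0.073, 0.685, 0.721, 0.07]
contact_force: [-11.6, -2.8, 37.4]
gripper_width: 0.001
```

Emit:
move_arm(increments="0 0 0 5 0 0 0; 0 0 0 15 0 0 0; 0 0 0 30 0 0 0; 0 -10 -20 40 0 0 0; 0 -10 -30 40 0 0 0; 0 0 -45 20 0 0 0; 0 0 -45 0 0 0 0; 0 0 -45 0 0 0 0")

```text
t: 37.55
eef_pos: [0.4782, -0.1514, 0.1679]
tool_rot: [-0.072, 0.685, 0.721, 0.07]
contact_force: [1.0, -0.4, 0.2]
gripper_width: 0.002
```

Emit:
move_arm(increments="0 0 -45 0 0 0 0; 0 0 -45 0 0 0 0; 0 0 0 0 0 0 0; 0 0 0 0 0 0 0; 0 0 0 0 0 0 0; 0 0 0 0 0 0 0; 0 0 0 0 0 0 0; 0 0 0 0 0 0 0")

```text
t: 38.55
eef_pos: [0.478, -0.2397, 0.1666]
tool_rot: [-0.073, 0.685, 0.721, 0.069]
contact_force: [0.7, 0.4, -0.5]
gripper_width: 0.002
```

```bash
python3 meas.py m5
python3 - <<'E'
from h import *
for n in('top','scene'):
    L=lane(pts(n,np.load(f'pics/m5{n}.npz')['d'])).reshape(-1,3)
    q=L[(abs(L[:,1]-(.061 if n=='top' else .0575))<.0055)&(L[:,0]<.006)&(L[:,0]>-.058)&(L[:,2]<.05)&(L[:,2]>.032)]
    p=np.polyfit(q[:,0],q[:,2]+.01,1);print(n,len(q),'slope',p, 'z at -.05',np.polyval(p,-.05))
E
```

```text
t 38.55 pos [ 0.478  -0.2397  0.1666] lane [-0.0821 -0.2083  0.1566] F [ 0.7242  0.4247 -0.468 ] g 0.001504616781552373
q [ 0.4322  0.3579  0.04    1.8516 -0.219   1.0451  0.6422] tool z [-0.0105  0.2007 -0.9796] tool y [ 0.9987  0.0508 -0.0003]
top plate 62 med [-0.0036  0.0879  0.064 ] min [-0.0252  0.0839  0.0553] max [0.023  0.0973 0.0688]
top tab 38 med [-0.001   0.0348  0.0582] min [-0.0112  0.0293  0.05  ] max [0.0102 0.0405 0.0623]
top lever 151 med [-0.0224  0.061   0.0358] min [-0.0611  0.0537  0.0306] max [0.0191 0.0743 0.0486]
top canA cap 86 med [-0.0014  0.1104  0.1147] min [-0.0137  0.0995  0.1035] max [0.0115 0.1233 0.1196]
top canB cap 90 med [-0.0025  0.1764  0.1144] min [-0.0135  0.1648  0.1008] max [0.0102 0.1901 0.1185]
scene plate 123 med [-0.0055  0.0826  0.0627] min [-0.0258  0.0793  0.0551] max [0.0238 0.1    0.0689]
scene tab 47 med [-0.0022  0.0282  0.0572] min [-0.0126  0.0252  0.0506] max [0.0105 0.0353 0.0608]
scene lever 184 med [-0.0201  0.0572  0.0361] min [-0.0617  0.0501  0.0301] max [0.019  0.0746 0.0483]
scene canA cap 111 med [-0.0041  0.1027  0.1131] min [-0.0144  0.0929  0.1004] max [0.0117 0.1187 0.1173]
scene canB cap 103 med [-0.0051  0.1686  0.113 ] min [-0.0154  0.16    0.1007] max [0.0095 0.1861 0.1169]
top 90 slope [0.01152978 0.04685355] z at -.05 0.046277064209990074
scene 86 slope [0.00358638 0.04645332] z at -.05 0.046273998813616275
```

View pics/m5c.png

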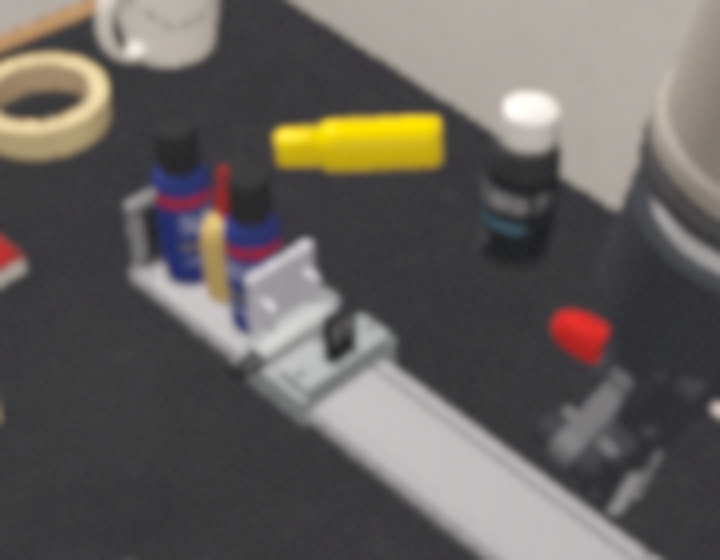

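View pics/m5d.png

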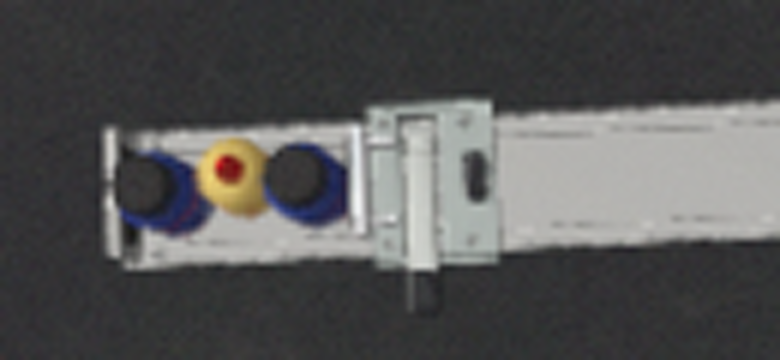

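```bash
python3 -c "
from station import bot
print(bot.hand_in())"
```

```text
the job is handed in; nothing more can be done
None
```

I stood the fallen blue can upright in the lane and let go. I then slid the follower up by its tab until the row was tight, pressed the cam lever down flat, and handed in at about 38.7 s of the 54 s allowed.

**Last checks, from both cameras:**
- **Cans:** all three stand upright. The once-fallen can is at lane x ≈ -1.5 mm and y ≈ 110 mm, which meets the limits of ±9 mm and above 104 mm. I checked that the oil bottle stands by eye only, without measuring its position.
- **Lever:** its slope measures about 0.01 rad and its top is about 46–47 mm above the desk, so it is flat.
- **Robot:** it is clear of everything. The only objects I touched were the can, the follower and the lever. I did not re-measure the padlock, pin box or glue bottle.

**What went wrong or disagreed:**
- **First grasp:** it missed and the closed fingers pressed briefly on the can's cap. The real fingertips sit about 28 mm behind the reported TCP, and I corrected for this in every later move.
- **First lever press:** the fingers slid off the lever's end, leaving it at about 0.1 rad with roughly 40 N pushing sideways on the fingers. A second press, with about 37 N downward, closed it fully.
- **Follower position:** it may have crept back about 1–1.5 mm while I pressed the lever. The can-to-face distance still measures about 17 mm (limit 21.5 mm). The two cameras differ by several millimetres along the lane.

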